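# Show a roller shaft to the side-view microscope on a parts tray with a loose trackball

### The arm

A 6-joint arm with a two-finger parallel gripper is mounted at the origin on the work surface. World frame = base frame: x ahead of the robot, y to its left, z up, the work surface at z = 0. Lengths are in m, angles in rad, forces in N, time in s.
With the tool pointing down it reaches from about 0.225 to 0.875 m from the base axis. Payload 3.4 kg.
Tool frame: the origin (TCP) lies on the mounting face of the last link; the fingertips stand 173 mm ahead of it and the grasp point (between the pads) lies 155 mm ahead of it; x points along the fingers, y is the direction in which the jaws open and shut, and the axes are right-handed (so a half turn about x gives the same grasp; the last joint's range is limited). The gripper opens to 85 mm and grips with 20 to 120 N. Pads are 22 mm wide; open, the fingers measure 114 mm over their backs; the gripper's body (76 mm by 85 mm) begins 54 mm behind the grasp point. The pads swing forward as they close: fully open they stand 13 mm farther back than shut.
Start: joints at [1.163, 0.276, 1.505, -0, 1.361, -0.121], TCP at [0.163, 0.552, 0.405] pointing down, gripper open.
Joint ranges: [-2.89, 2.89], [-0.75, 2.08], [0.22, 2.7], [-1.18, 4.32], [0.11, 2.71], [-2.7, 2.7]. Speed limits (rad/s): [2.57, 2.57, 3.14, 3.14, 3.14, 3.14].

### API

Orientations are given as a unit quaternion [w, x, y, z].
In Python, from rig import manip gives the robot as it stands.
- The arm moves only by the tool arm_command, never from a script. Its argument "targets" is a list of rows, each an object with "dp": the shift along the tool's x, y, z in m, a list of three; "turn": the turn, a rotation vector about the tool's x, y, z in degrees, a list of three; "grip": the opening, from -1 (shut) to 1 (fully open). In form: [{"dp": [tx, ty, tz], "turn": [wx, wy, wz], "grip": grip}, ...]. A call has 1 to 8 rows; each row shifts and turns the commanded pose from where the row before left it, along the tool's axes as they then stand; what a row does not reach is not made up. A row lasts 1/10 s, in which the tool goes at most 50 mm and 8.59 degrees, less where a joint would pass 70% of its speed; a pose out of reach is approached as far as the arm can. A call with a gripper value outside its range is refused whole. The fingers move at their own pace and stop on an object; "grip_force" is the grip in N (left out, the last holds). Time passes only in rows, so rows that do not move let the fingers close. It gives the time, the measured TCP pose, the force and the opening at its end, in the units of the state.
- manip.get_state(): the state, without advancing time (a new reading comes with each control period).
- manip.get_image(name): name is "scene" or "top"; returns the picture (400x640x3 uint8, red, green, blue); there is no depth.
- manip.calibration(name): a dict with "fx", "fy", "cx", "cy" (pixels), "R" (3x3) and "t" (3): a world point X has camera coordinates R X + t. Camera axes: x right, y down, z forward; pixel columns grow to the right and rows downward; lengths in m; the calibration is good to about 2 mm. A picture is of the moment at which its call begins. calibration takes no time and is no camera call.
- manip.sign_off(): hands the job in, once; it reports no verdict.
The state is a dict: "clock": time; "qpos": joint angles; "qd": joint speeds; "effort": joint torques, N m; "position": TCP position; "ee_rot": TCP orientation; "contact_force": force on the tool from outside, world axes, zero at the start; "moment": the same for the moment, N m; "width": finger opening in m.
Only numpy, scipy, OpenCV 4.12 (cv2) and the standard library are available. Lean on these libraries where they do the work, as an engineer would, in place of code of your own. Each camera call takes 0.05 s, during which the arm holds its last target.

### The job

The parts of a trackball unit are due for inspection: stand the steel roller shaft fully home in the empty orange bore of the parts tray and let go of it, then lift the tray by its black handle and carry it to the side-view microscope without letting the loose red ball roll over its pocket rim. Finish while holding the tray there in the air, still and level and touching nothing else, with the middle of the shaft at the microscope's focus point (straight in front of the lens at lens height, over the white spot on the base) and the handle no nearer the lens than the shaft. Leave the brass spacer, the jar and the solder spool where they are.

Things in the scene. Friction and masses are not known exactly. Their poses are not given: they have to be found in the camera images.
- shaft_center (a point): Bright steel roller shaft, a plain round rod 10 mm in diameter and 70 mm long with a chamfered foot, about 43 g, loose. It starts upright in one end hole of the black rack (the brass spacer is in the other), its foot 6 mm above the bench, so that 52 mm show above the rack. The point is the middle of the shaft, 35 mm above its foot; z is its long axis, up.
- tray_handle (a point): Loose aluminium parts tray, 220 g (varies): plate 170 (x) by 70 (y) by 6 mm. In its middle stands a black fin, the handle: 36 mm long (x), 12 mm thick (y), top 80 mm above the tray's underside; pinch it across its thickness from above. The point is in mid-fin, 64 mm above the underside. Tray axes: x from the handle towards the orange bore (the ball's pocket lies to -x), z up.
- tray_bore (a point): Mouth of the bore, in the top of the orange square block (26 by 26 mm, 20 mm tall) that stands on the tray 52 mm to +x of the handle's middle. The bore is 12 mm in diameter, with a 2.5 mm chamfer, 20 mm deep to the plate. The mouth is 26 mm above the tray's underside. Axes as the tray.
- tray_seat (a point): Where the middle of the shaft is when it stands fully home in the bore: 15 mm above the bore's mouth, 41 mm above the tray's underside. Axes as the tray.
- tray_pocket (a point): Centre of the ball's pocket, 52 mm to -x of the handle's middle, 15 mm above the plate (the ball's centre when it lies in the middle). The pocket is a black ring 40 mm across inside, 46 mm outside, its rim only 3.5 mm high: tipped about 40 degrees (less if jerked) the ball rolls out. Axes as the tray.
- ball_center (a point): Centre of the red trackball, 30 mm in diameter, 26 g, loose in the tray's pocket, where it can roll about 10 mm off the middle. Its axes mean nothing.
- rack: Black plastic rack fixed to the bench, 110 (x) by 44 (y) by 24 mm tall, with three holes 12 mm in diameter and 18 mm deep in a row along its x at -32, 0 and +32 mm; the middle one is empty. Origin: centre of its underside.
- focus (a point): Focus point of the fixed teal side-view microscope: 140 mm above the bench on the lens axis, 90 mm in front of the lens glass, above the white spot (28 mm across, black centre) on the base plate. The plate is 12 mm thick, 110 mm wide, and ends 50 mm beyond the spot on the side away from the lens. x points level from here to the lens; z up.
- lens (a point): Centre of the lens glass, 140 mm above the bench, 90 mm to +x of the focus point; the black barrel (38 mm across, with a white light ring 50 mm across) and the teal head, up to 180 mm above the bench, lie beyond it. Axes as the focus point.
- spacer: Bystander: brass round pin 10 mm in diameter, 45 mm long, standing in the other end hole of the rack. Origin: its foot.
- jar: Bystander: blue jar with a white cap, 52 mm in diameter and 52 mm tall, standing on the bench. Origin: centre of its underside.
- spool: Bystander: solder spool, bare metal, 48 mm in diameter, 40 mm tall, standing on the bench. Origin: centre of its underside.

How it is judged:
By the outcome, as a careful person would: the job done as asked, in the order asked, and still so for the second after the job is handed in, while the arm keeps its last pose, push and grip.
It also fails if it takes over 64 s, if anything falls off the work surface, if the arm or the gripper's body presses on something with over 40 N, if the wrist force passes 120 N, or if a joint passes its speed limit or range.

## Working session

There is one attempt and no reset: what is moved stays moved. The work goes in short steps, Python scripts to look and compute and a tool call to move; the robot and the scene stay as the last step left them, time stands still between calls to the robot, and variables do not carry over. Pictures are saved under pics/ and viewed, and the job is handed in when it is done.

Besides the shell and the picture viewer there is one more tool, called after "Request:" as name([rows], argument=value, ...), one row to a line, values as JSON. arm_command: Moves the arm, as the interface text tells. Its arguments: {"type":"object","properties":{"targets":{"type":"array"},"grip_force":{"type":"number"}},"required":["targets"]}

```bash
mkdir -p pics; ls; python3 - <<'E'
from rig import manip
import cv2
s=manip.get_state()
for k,v in s.items(): print(k,v)
for n in ("scene","top"):
    im=manip.get_image(n); cv2.imwrite(f"pics/{n}0.png",im[:,:,::-1]); print(n,manip.calibration(n))
E
```

```text
pics
clock 0.0
qpos [ 1.16298028e+00  2.76601407e-01  1.50614492e+00 -2.86308481e-05
  1.36070180e+00 -1.20990353e-01]
qd [ 0.00027868 -0.00040629  0.00156888  0.00103968  0.00014462 -0.00030954]
effort [ 5.28967503e-04 -4.16783845e+01 -2.45805538e+01  9.25563609e-05
  1.12081561e-02  1.15265672e-05]
position [0.1625914  0.55130813 0.40383106]
ee_rot [ 0.69968574  0.100423    0.7000095  -0.1016946 ]
contact_force [-0.10097116 -0.72295992 -0.08983279]
moment [-0.04767265  0.05906098  0.01469059]
width 0.08561714137233048
scene {'fx': 513.9299194207697, 'fy': 513.9299194207697, 'cx': 329.0404104074906, 'cy': 199.30695969178183, 'R': array([[-0.82077289,  0.57107567, -0.01429827],
       [ 0.46241207,  0.64948436, -0.60361009],
       [-0.33542054, -0.50203849, -0.79715144]]), 't': array([ 0.45272451, -0.16730047,  1.30976379])}
top {'fx': 427.85772583086685, 'fy': 427.85772583086685, 'cx': 320.0165332241385, 'cy': 189.99269783949214, 'R': array([[-0.02887465, -0.99946495, -0.01536432],
       [-0.9850974 ,  0.03106014, -0.1691697 ],
       [ 0.16955641,  0.01025063, -0.98546717]]), 't': array([0.00369991, 0.56569315, 1.0540128 ])}
```

View pics/scene0.png

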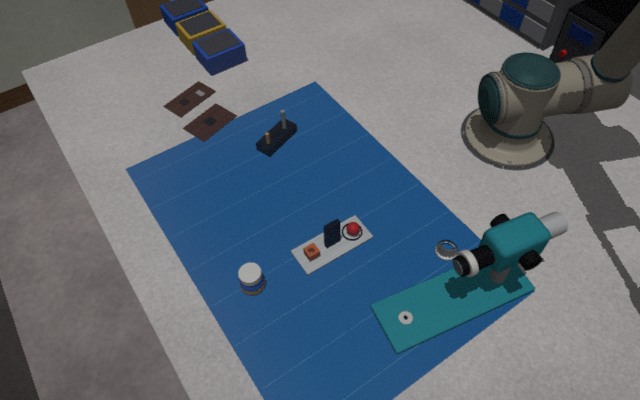

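View pics/top0.png

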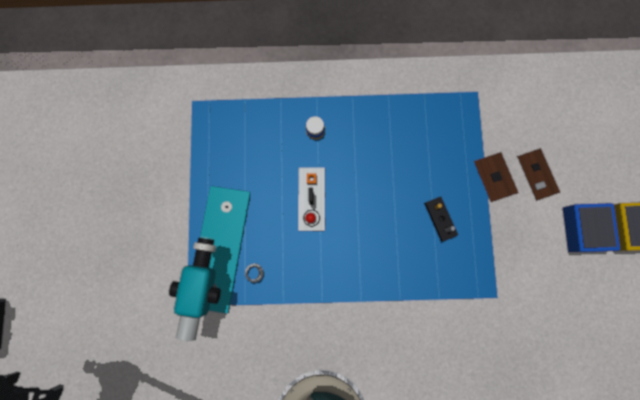

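```bash
cat > h.py <<'E'
import numpy as np, cv2
from rig import manip
from scipy.optimize import least_squares
C={n:manip.calibration(n) for n in ("scene","top")}
def proj(n,X):
    c=C[n]; p=np.atleast_2d(X)@c["R"].T+c["t"]
    return np.c_[c["fx"]*p[:,0]/p[:,2]+c["cx"], c["fy"]*p[:,1]/p[:,2]+c["cy"]]
def onz(n,uv,z):
    c=C[n]; uv=np.atleast_2d(uv)
    d=np.c_[(uv[:,0]-c["cx"])/c["fx"],(uv[:,1]-c["cy"])/c["fy"],np.ones(len(uv))]@c["R"]
    o=-c["R"].T@c["t"]
    return o+d*((z-o[2])/d[:,2])[:,None]
def crop(src,x,y,w,h,k,out):
    im=cv2.imread(src)[y:y+h,x:x+w]
    im=cv2.resize(im,None,fx=k,fy=k,interpolation=cv2.INTER_CUBIC)
    for i in range(0,w,10):
        cv2.line(im,(i*k,0),(i*k,6),(255,255,255),1); cv2.putText(im,str(x+i),(i*k,16),0,.35,(255,255,255),1)
    for i in range(0,h,10):
        cv2.line(im,(0,i*k),(6,i*k),(255,255,255),1); cv2.putText(im,str(y+i),(8,i*k+4),0,.35,(255,255,255),1)
    cv2.imwrite(out,im)
E
python3 - <<'E'
from h import *
crop("pics/top0.png",420,190,50,60,10,"pics/c1.png")
crop("pics/top0.png",290,160,50,80,7,"pics/c2.png")
crop("pics/scene0.png",250,100,60,60,9,"pics/c3.png")
crop("pics/scene0.png",285,210,95,65,8,"pics/c4.png")
crop("pics/top0.png",165,180,100,165,3,"pics/c5.png")
E
```

```text
(no output)
```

View pics/c1.png

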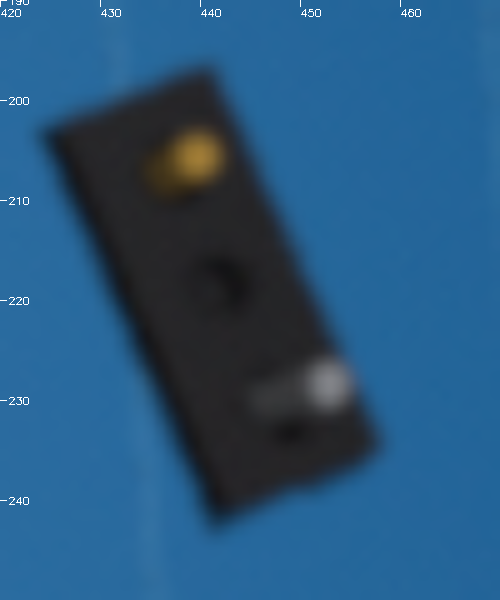

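View pics/c2.png

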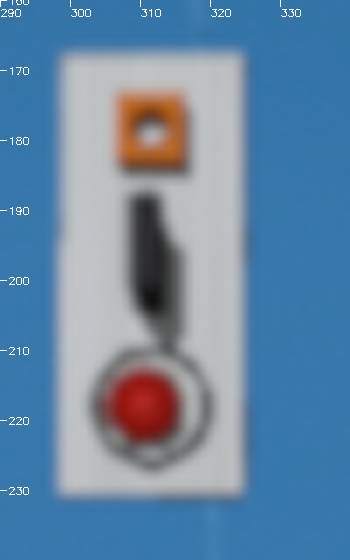

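View pics/c3.png

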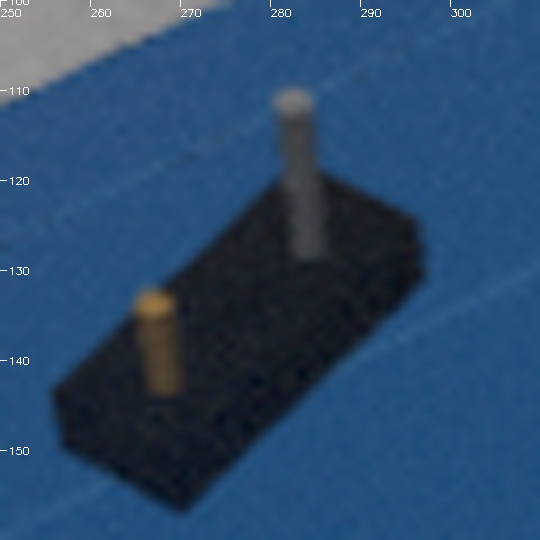

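View pics/c4.png

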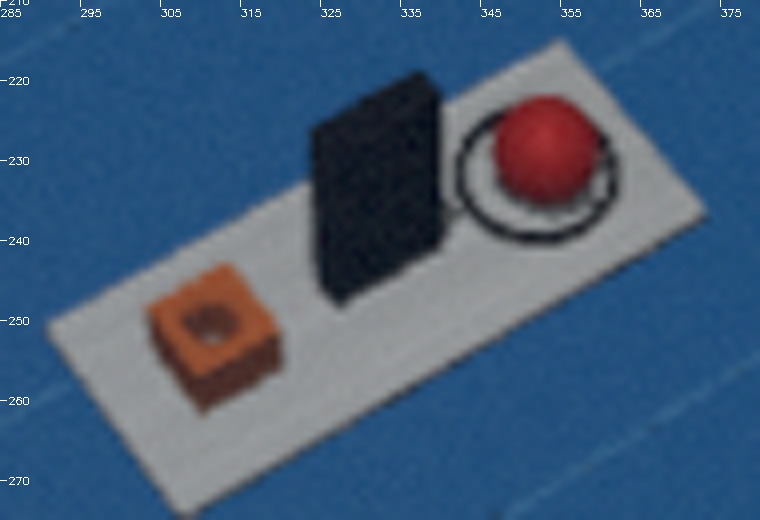

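View pics/c5.png

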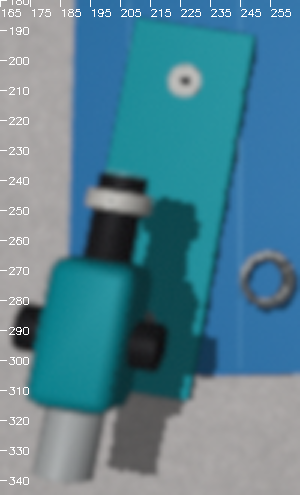

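```bash
python3 - <<'E'
from h import *
np.set_printoptions(precision=4,suppress=True)
print("shaft top",onz("top",(452.2,228.4),.076),onz("scene",(282.2,111.5),.076))
print("shaft at rack",onz("scene",(284.3,128.5),.024))
print("spacer",onz("top",(439.2,205.8),.051),onz("scene",(267,133.5),.051))
print("tray corners top",onz("top",[(298.7,167.5),(324.6,167.5),(324.6,230.5),(298.2,230.5)],.006))
print("tray corners scene",onz("scene",[(291,251),(308,274.5),(373,236.5),(355.5,215)],.006))
print("mouth",onz("top",(311.5,178.5),.026),onz("scene",(311.2,250.2),.026))
print("fin top scene corners",onz("scene",[(324,226.5),(337.5,219.3),(340,222)],.08))
print("ball",onz("top",(310.3,218),.021),onz("scene",(353,228.5),.021))
print("spot",onz("top",(226.7,207),.012),onz("scene",(405.3,317.5),.012))
print("plate",onz("top",[(209.5,187),(249.5,191.5),(227.5,312.5)],.012),onz("scene",[(373,304),(399,351),(534,292)],.012))
print("barrel top front edge",onz("top",[(198,239),(213,240.5),],.14))
print("jar",onz("top",(315,125),.052),"spool",onz("top",(254.5,272.5),.04))
E
```

```text
shaft top [[ 0.4547 -0.336   0.076 ]] [[ 0.46  -0.331  0.076]]
shaft at rack [[ 0.4627 -0.325   0.024 ]]
spacer [[ 0.5148 -0.3151  0.051 ]] [[ 0.5185 -0.3108  0.051 ]]
tray corners top [[ 0.6363  0.0429  0.006 ]
 [ 0.634  -0.0271  0.006 ]
 [ 0.4643 -0.0219  0.006 ]
 [ 0.4663  0.0477  0.006 ]]
tray corners scene [[ 0.637  -0.0198  0.006 ]
 [ 0.6386  0.0487  0.006 ]
 [ 0.4712  0.0525  0.006 ]
 [ 0.468  -0.0157  0.006 ]]
mouth [[0.6009 0.0085 0.026 ]] [[0.6067 0.0143 0.026 ]]
fin top scene corners [[0.5705 0.0112 0.08  ]
 [0.5377 0.0126 0.08  ]
 [0.5374 0.021  0.08  ]]
ball [[0.4968 0.0144 0.021 ]] [[0.5006 0.0183 0.021 ]]
spot [[0.5338 0.2358 0.012 ]] [[0.5376 0.2399 0.012 ]]
plate [[0.5892 0.2824 0.012 ]
 [0.5736 0.1751 0.012 ]
 [0.2629 0.2316 0.012 ]] [[0.5714 0.1811 0.012 ]
 [0.5902 0.2845 0.012 ]
 [0.2925 0.3461 0.012 ]]
barrel top front edge [[0.4432 0.2724 0.14  ]
 [0.4387 0.2373 0.14  ]]
jar [[ 0.7391 -0.0052  0.052 ]] spool [[0.3614 0.1577 0.04  ]]
```

```bash
cat >> h.py <<'E'
from scipy.spatial.transform import Rotation as Rn
G=0.155
def pose():
    s=manip.get_state(); q=s["ee_rot"]; R=Rn.from_quat([q[1],q[2],q[3],q[0]]).as_matrix()
    return s,np.array(s["position"]),R
def plan(grasp,yaw,rot=True):
    """remaining: world shift, tool shift, turn(deg). yaw = world azimuth of jaw y axis in deg, tool x straight down"""
    s,p,R=pose(); x=np.array([0,0,-1.]); a=np.radians(yaw); y=np.array([np.cos(a),np.sin(a),0])
    Rt=np.c_[x,y,np.cross(x,y)]
    pt=np.array(grasp)-G*x
    print("t",round(s["clock"],2),"grasp now",np.round(p+G*R[:,0],4),"yaw y",round(np.degrees(np.arctan2(R[1,1],R[0,1])),2),"tilt",np.round(R[:,0],4),"F",np.round(s["contact_force"],1),"w",round(s["width"],4))
    print("tool z az",round(np.degrees(np.arctan2(R[1,2],R[0,2])),2),"q",np.round(s["qpos"],2))
    d=pt-p
    print("world d mm",np.round(d*1e3,1),"tool d mm",np.round(R.T@d*1e3,1),"turn",np.round(np.degrees(Rn.from_matrix(R.T@Rt).as_rotvec()),2))
    return d,R
E
python3 - <<'E'
from h import *
for yaw in (109,-71): plan((0.4574,-0.3335,0.13),yaw)
E
```

```text
t 0.1 grasp now [0.1625 0.5511 0.2489] yaw y 73.56 tilt [-7.0e-04 -1.5e-03 -1.0e+00] F [ 0.8 -0.  -0.4] w 0.0853
tool z az -16.44 q [ 1.16  0.28  1.51  0.    1.36 -0.12]
world d mm [ 294.8 -884.8 -118.9] tool d mm [ 120.  -765.1  533.2] turn [-35.44  -0.04   0.09]
t 0.1 grasp now [0.1625 0.5511 0.2489] yaw y 73.56 tilt [-7.0e-04 -1.5e-03 -1.0e+00] F [ 0.8 -0.  -0.4] w 0.0853
tool z az -16.44 q [ 1.16  0.28  1.51  0.    1.36 -0.12]
world d mm [ 294.8 -884.8 -118.9] tool d mm [ 120.  -765.1  533.2] turn [1.4456e+02 1.1000e-01 6.0000e-02]
```

Request:
arm_command([
  {"dp": [0,-0.016,0.0111],"turn": [0,0,0],"grip": 0.1},
  {"dp": [0,-0.0319,0.0222],"turn": [0,0,0],"grip": 0.1},
  {"dp": [0,-0.0319,0.0222],"turn": [0,0,0],"grip": 0.1},
  {"dp": [0,-0.0319,0.0222],"turn": [0,0,0],"grip": 0.1},
  {"dp": [0,-0.0319,0.0222],"turn": [0,0,0],"grip": 0.1},
  {"dp": [0,-0.0319,0.0222],"turn": [0,0,0],"grip": 0.1},
  {"dp": [0,-0.0319,0.0222],"turn": [0,0,0],"grip": 0.1},
  {"dp": [0,-0.0319,0.0222],"turn": [0,0,0],"grip": 0.1},
])

```text
clock: 0.9
position: [0.2546, 0.2734, 0.4045]
ee_rot: [0.7, 0.101, 0.7, -0.101]
contact_force: [1.5, -0.3, 1.4]
width: 0.0469
```

Request:
arm_command([
  {"dp": [0,-0.0319,0.0222],"turn": [0,0,0],"grip": 0.1},
  {"dp": [0,-0.0319,0.0222],"turn": [0,0,0],"grip": 0.1},
  {"dp": [0,-0.0319,0.0222],"turn": [0,0,0],"grip": 0.1},
  {"dp": [0,-0.0319,0.0222],"turn": [0,0,0],"grip": 0.1},
  {"dp": [0,-0.0319,0.0222],"turn": [0,0,0],"grip": 0.1},
  {"dp": [0,-0.0319,0.0222],"turn": [0,0,0],"grip": 0.1},
  {"dp": [0,-0.0319,0.0222],"turn": [0,0,0],"grip": 0.1},
  {"dp": [0,-0.0319,0.0222],"turn": [0,0,0],"grip": 0.1},
])

```text
clock: 1.7
position: [0.3527, -0.0217, 0.4046]
ee_rot: [0.7, 0.101, 0.7, -0.101]
contact_force: [0.9, 0.3, -0.6]
width: 0.0466
```

Request:
arm_command([
  {"dp": [0,-0.0319,0.0222],"turn": [0,0,0],"grip": 0.1},
  {"dp": [0,-0.0319,0.0222],"turn": [0,0,0],"grip": 0.1},
  {"dp": [0,-0.0319,0.0222],"turn": [0,0,0],"grip": 0.1},
  {"dp": [0,-0.0319,0.0222],"turn": [0,0,0],"grip": 0.1},
  {"dp": [0,-0.0319,0.0222],"turn": [0,0,0],"grip": 0.1},
  {"dp": [0,-0.0319,0.0222],"turn": [0,0,0],"grip": 0.1},
  {"dp": [0,-0.0319,0.0222],"turn": [0,0,0],"grip": 0.1},
  {"dp": [0,-0.0319,0.0222],"turn": [0,0,0],"grip": 0.1},
])

```text
clock: 2.5
position: [0.4512, -0.3167, 0.4042]
ee_rot: [0.7, 0.101, 0.7, -0.101]
contact_force: [-0.4, -0.8, 0.6]
width: 0.0471
```

Request:
arm_command([
  {"dp": [0,-0.016,0.0111],"turn": [0,0,0],"grip": 0.1},
  {"dp": [0,0,0],"turn": [5,0,0],"grip": 0.1},
  {"dp": [0.004,0,0],"turn": [8,0,0],"grip": 0.1},
  {"dp": [0.004,0,0],"turn": [8,0,0],"grip": 0.1},
  {"dp": [0.004,0,0],"turn": [8,0,0],"grip": 0.1},
  {"dp": [0.004,0,0],"turn": [8,0,0],"grip": 0.1},
  {"dp": [0.004,0,0],"turn": [8,0,0],"grip": 0.1},
  {"dp": [0.004,0,0],"turn": [8,0,0],"grip": 0.1},
])

```text
clock: 3.3
position: [0.457, -0.3335, 0.38]
ee_rot: [0.58, 0.404, 0.58, -0.404]
contact_force: [-1.0, -0.1, 0.2]
width: 0.0471
```

Request:
arm_command([
  {"dp": [0.006,0,0],"turn": [8,0,0],"grip": 0.1},
  {"dp": [0.006,0,0],"turn": [8,0,0],"grip": 0.1},
  {"dp": [0.006,0,0],"turn": [8,0,0],"grip": 0.1},
  {"dp": [0.006,0,0],"turn": [8,0,0],"grip": 0.1},
  {"dp": [0.006,0,0],"turn": [8,0,0],"grip": 0.1},
  {"dp": [0.006,0,0],"turn": [8,0,0],"grip": 0.1},
  {"dp": [0.006,0,0],"turn": [8,0,0],"grip": 0.1},
  {"dp": [0.006,0,0],"turn": [8,0,0],"grip": 0.1},
])

```text
clock: 4.1
position: [0.457, -0.3335, 0.3319]
ee_rot: [-0.277, -0.65, -0.278, 0.65]
contact_force: [-1.3, -0.5, -0.4]
width: 0.0467
```

```bash
python3 - <<'E'
from h import *
plan((0.4574,-0.3335,0.13),-71)
E
```

```text
t 4.1 grasp now [ 0.4568 -0.3334  0.1769] yaw y -43.76 tilt [-8.e-04  8.e-04 -1.e+00] F [-1.3 -0.5 -0.4] w 0.0467
tool z az -133.76 q [-0.75  0.31  1.64  0.    1.19  0.01]
world d mm [  0.4  -0.  -46.9] tool d mm [46.9  0.4 -0.3] turn [2.724e+01 1.000e-02 6.000e-02]
```

Request:
arm_command([
  {"dp": [0.008,0,0],"turn": [8,0,0],"grip": 0.1},
  {"dp": [0.008,0,0],"turn": [8,0,0],"grip": 0.1},
  {"dp": [0.008,0,0],"turn": [7,0,0],"grip": 0.1},
  {"dp": [0.008,0,0],"turn": [4.2,0,0],"grip": 0.1},
  {"dp": [0,0,0],"turn": [0,0,0],"grip": 0.1},
])

```text
clock: 4.6
position: [0.4567, -0.3332, 0.2992]
ee_rot: [-0.118, -0.696, -0.12, 0.698]
contact_force: [0.3, -0.1, -0.3]
width: 0.0467
```

```bash
python3 - <<'E'
from h import *
plan((0.4574,-0.3335,0.058),-71)
for n in ("scene","top"):
    cv2.imwrite(f"pics/{n}1.png",manip.get_image(n)[:,:,::-1])
s,p,R=pose(); g=p+G*R[:,0]
print(proj("scene",[g,g+.018*R[:,0]]),proj("top",[g,g+.018*R[:,0]]))
crop("pics/scene1.png",230,40,90,110,6,"pics/c6.png")
crop("pics/top1.png",400,170,90,90,7,"pics/c7.png")
E
```

```text
t 4.6 grasp now [ 0.4563 -0.3328  0.1442] yaw y -70.62 tilt [-0.0025  0.0024 -1.    ] F [ 0.3 -0.1 -0.3] w 0.0467
tool z az -160.62 q [-0.75  0.34  1.69  0.    1.12  0.48]
world d mm [  0.7  -0.3 -86.2] tool d mm [86.2  0.8 -0.7] turn [0.38 0.09 0.18]
[[280.17546016  88.54618515]
 [280.86346405  94.41566732]] [[459.72197815 225.00006159]
 [457.36334905 225.68461359]]
```

View pics/c6.png

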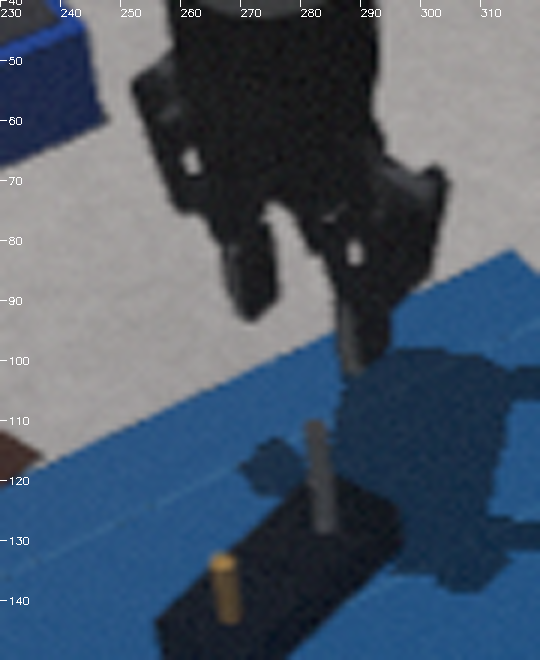

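View pics/c7.png

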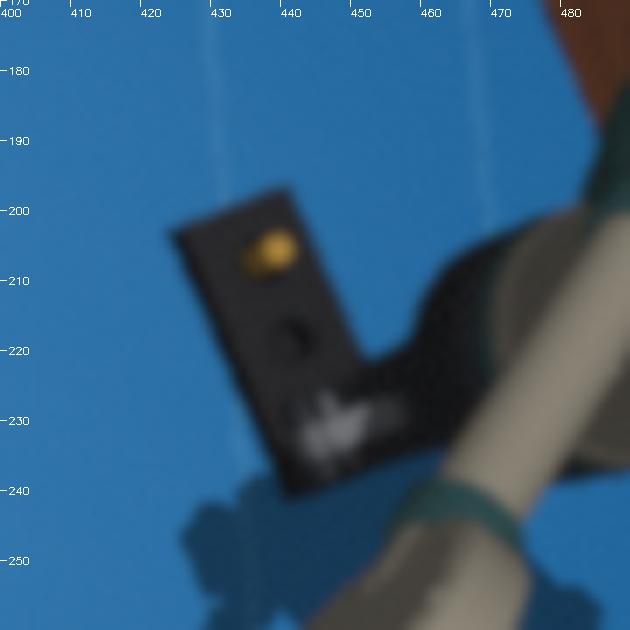

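Request:
arm_command([
  {"dp": [0.008,0.0008,-0.0006],"turn": [0.3,0,0],"grip": 0.1},
  {"dp": [0.012,0,0],"turn": [0,0,0],"grip": 0.1},
  {"dp": [0.012,0,0],"turn": [0,0,0],"grip": 0.1},
  {"dp": [0.012,0,0],"turn": [0,0,0],"grip": 0.1},
  {"dp": [0.012,0,0],"turn": [0,0,0],"grip": 0.1},
  {"dp": [0.012,0,0],"turn": [0,0,0],"grip": 0.1},
  {"dp": [0.012,0,0],"turn": [0,0,0],"grip": -0.3},
  {"dp": [0.006,0,0],"turn": [0,0,0],"grip": -0.4},
])

```text
clock: 5.5
position: [0.4576, -0.3339, 0.2131]
ee_rot: [-0.117, -0.697, -0.118, 0.698]
contact_force: [0.1, -0.8, 0.3]
width: 0.0258
```

```bash
python3 - <<'E'
from h import *
plan((0.4574,-0.3335,0.058),-71)
n="scene"; cv2.imwrite(f"pics/{n}2.png",manip.get_image(n)[:,:,::-1])
crop("pics/scene2.png",240,80,70,80,8,"pics/c8.png")
E
```

```text
t 5.5 grasp now [ 0.4574 -0.3337  0.0581] yaw y -70.93 tilt [-0.0015  0.0015 -1.    ] F [ 0.1 -0.8  0.3] w 0.0258
tool z az -160.93 q [-0.75  0.43  1.79  0.    0.92  0.48]
world d mm [-0.2  0.4 -0.1] tool d mm [ 0.1 -0.5  0.1] turn [0.07 0.05 0.11]
```

View pics/c8.png

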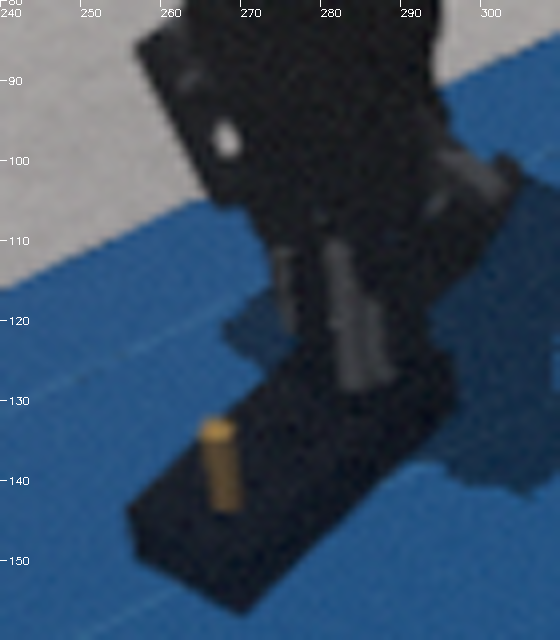

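Request:
arm_command([
  {"dp": [0,0,0],"turn": [0,0,0],"grip": -0.6},
  {"dp": [0,0,0],"turn": [0,0,0],"grip": -0.75},
  {"dp": [0,0,0],"turn": [0,0,0],"grip": -1},
  {"dp": [0,0,0],"turn": [0,0,0],"grip": -1},
  {"dp": [0,0,0],"turn": [0,0,0],"grip": -1},
], grip_force=35)

```text
clock: 6.05
position: [0.4584, -0.3348, 0.2153]
ee_rot: [0.118, 0.698, 0.116, -0.697]
contact_force: [0.9, -2.4, -0.4]
width: 0.0091
```

```bash
python3 - <<'E'
from h import *
plan((0.4574,-0.3335,0.058),-71)
n="scene"; cv2.imwrite(f"pics/{n}3.png",manip.get_image(n)[:,:,::-1])
crop("pics/scene3.png",240,80,70,80,8,"pics/c9.png")
E
```

```text
t 6.05 grasp now [ 0.4586 -0.3352  0.0603] yaw y -70.92 tilt [ 0.0018 -0.0022 -1.    ] F [ 0.9 -2.4 -0.4] w 0.0091
tool z az -160.92 q [-0.75  0.43  1.79 -0.    0.92  0.48]
world d mm [-1.   1.3 -2.3] tool d mm [ 2.3 -1.6  0.5] turn [ 0.08 -0.06 -0.15]
```

View pics/c9.png

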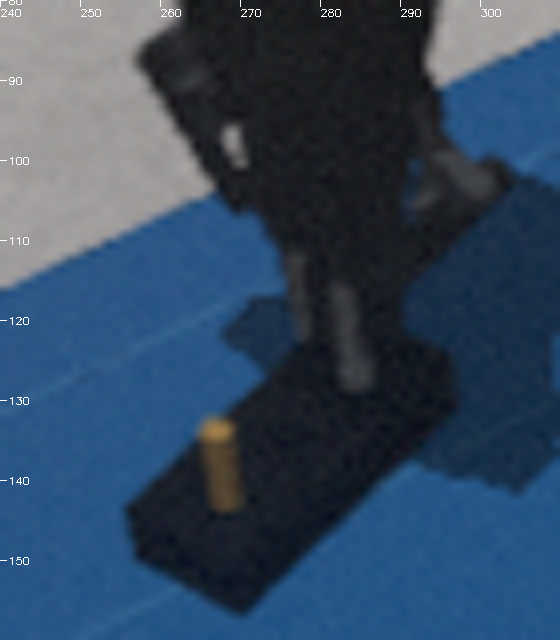

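Request:
arm_command([
  {"dp": [-0.004,0,0],"turn": [0,0,0],"grip": -1},
  {"dp": [-0.008,0,0],"turn": [0,0,0],"grip": -1},
  {"dp": [-0.008,0,0],"turn": [0,0,0],"grip": -1},
  {"dp": [-0.012,0,0],"turn": [0,0,0],"grip": -1},
  {"dp": [-0.015,0,0],"turn": [0,0,0],"grip": -1},
  {"dp": [-0.015,0,0],"turn": [0,0,0],"grip": -1},
  {"dp": [-0.008,0,0],"turn": [0,0,0],"grip": -1},
  {"dp": [0,0,0],"turn": [0,0,0],"grip": -1},
])

```text
clock: 6.9
position: [0.458, -0.3338, 0.2862]
ee_rot: [0.117, 0.698, 0.117, -0.697]
contact_force: [0.4, 0.2, -0.5]
width: 0.009
```

```bash
python3 - <<'E'
from h import *
plan((0.604,0.012,0.128),-91.5)
s,p,R=pose(); g=p+G*R[:,0]
for n in ("scene","top"):
    cv2.imwrite(f"pics/{n}4.png",manip.get_image(n)[:,:,::-1])
print(proj("scene",[g,g+.053*R[:,0]]))
crop("pics/scene4.png",240,40,70,100,6,"pics/c10.png")
E
```

```text
t 6.9 grasp now [ 0.4582 -0.3339  0.1312] yaw y -70.93 tilt [ 1.5e-03 -7.0e-04 -1.0e+00] F [ 0.4  0.2 -0.5] w 0.009
tool z az -160.93 q [-0.75  0.35  1.7   0.    1.08  0.48]
world d mm [146.  345.8  -3.2] tool d mm [   3.2 -279.1 -251. ] turn [20.57 -0.08 -0.05]
[[280.15189522  93.27583354]
 [282.06207681 109.86724457]]
```

View pics/c10.png

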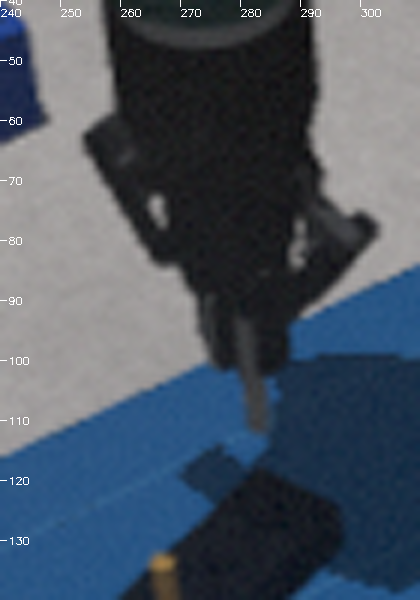

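Request:
arm_command([
  {"dp": [0,-0.0107,-0.0096],"turn": [0,0,0],"grip": -1},
  {"dp": [0,-0.0215,-0.0193],"turn": [0,0,0],"grip": -1},
  {"dp": [0,-0.0215,-0.0193],"turn": [0,0,0],"grip": -1},
  {"dp": [0,-0.0215,-0.0193],"turn": [0,0,0],"grip": -1},
  {"dp": [0,-0.0215,-0.0193],"turn": [0,0,0],"grip": -1},
  {"dp": [0,-0.0215,-0.0193],"turn": [0,0,0],"grip": -1},
  {"dp": [0,-0.0215,-0.0193],"turn": [0,0,0],"grip": -1},
  {"dp": [0,-0.0215,-0.0193],"turn": [0,0,0],"grip": -1},
])

```text
clock: 7.8
position: [0.542, -0.1322, 0.2838]
ee_rot: [-0.117, -0.697, -0.118, 0.698]
contact_force: [0.1, -0.2, -1.0]
width: 0.0086
```

Request:
arm_command([
  {"dp": [0,-0.0215,-0.0193],"turn": [0,0,0],"grip": -1},
  {"dp": [0,-0.0215,-0.0193],"turn": [0,0,0],"grip": -1},
  {"dp": [0,-0.0215,-0.0193],"turn": [0,0,0],"grip": -1},
  {"dp": [0,-0.0215,-0.0193],"turn": [0,0,0],"grip": -1},
  {"dp": [0,-0.0215,-0.0193],"turn": [0,0,0],"grip": -1},
  {"dp": [0,-0.0107,-0.0096],"turn": [5,0,0],"grip": -1},
  {"dp": [0,0,0],"turn": [8,0,0],"grip": -1},
  {"dp": [0,0,0],"turn": [7.5,0,0],"grip": -1},
])

```text
clock: 8.6
position: [0.6033, 0.0138, 0.2835]
ee_rot: [0.011, -0.706, 0.01, 0.708]
contact_force: [0.2, 0.1, -0.2]
width: 0.0092
```

Request:
arm_command([
  {"dp": [0.01,0,0],"turn": [0,0,0],"grip": -1},
  {"dp": [0.01,0,0],"turn": [0,0,0],"grip": -1},
  {"dp": [0.008,0,0],"turn": [0,0,0],"grip": -1},
  {"dp": [0.004,0,0],"turn": [0,0,0],"grip": -1},
  {"dp": [0,0,0],"turn": [0,0,0],"grip": -1},
])

```text
clock: 9.1
position: [0.6033, 0.0118, 0.2515]
ee_rot: [0.009, -0.706, 0.009, 0.708]
contact_force: [0.0, -0.7, 0.2]
width: 0.009
```

```bash
python3 - <<'E'
from h import *
plan((0.604,0.012,0.060),-91.5)
s,p,R=pose(); g=p+G*R[:,0]
for n in ("scene","top"):
    cv2.imwrite(f"pics/{n}5.png",manip.get_image(n)[:,:,::-1])
    print(proj(n,[g,g+.053*R[:,0],(0.604,.012,.026)]))
crop("pics/scene5.png",270,190,100,90,8,"pics/c11.png")
crop("pics/top5.png",270,140,80,90,6,"pics/c12.png")
E
```

```text
t 9.1 grasp now [0.603  0.0118 0.0965] yaw y -91.42 tilt [-2.3e-03  4.0e-04 -1.0e+00] F [ 0.  -0.7  0.2] w 0.009
tool z az 178.58 q [-0.1   0.44  1.66  0.    1.04  1.5 ]
world d mm [  0.7   0.2 -36.5] tool d mm [36.5 -0.3 -0.8] turn [0.08 0.13 0.02]
[[310.58182031 229.87698853]
 [311.73068445 244.05407937]
 [311.65864421 248.82314044]]
[[309.13455055 172.16092426]
 [309.95186794 176.48762835]
 [310.12959569 177.38260166]]
```

View pics/c11.png

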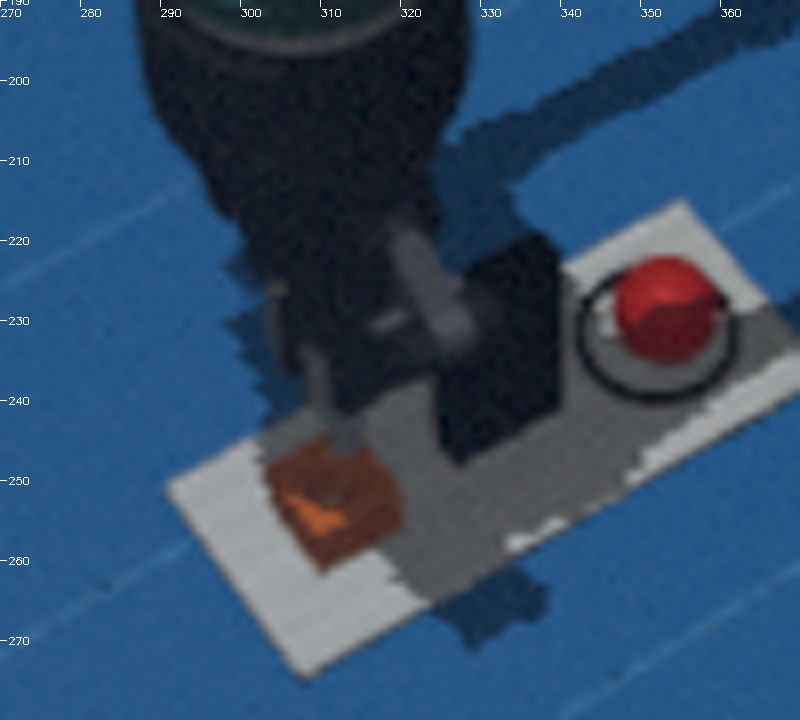

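View pics/c12.png

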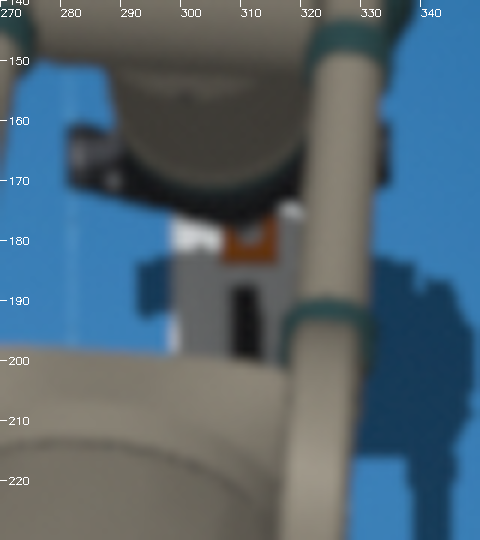

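```bash
python3 - <<'E'
from h import *
crop("pics/scene5.png",295,228,35,40,18,"pics/c13.png")
crop("pics/scene0.png",295,228,35,40,18,"pics/c14.png")
for uv in [(311.7,248.8),(310.7,248.8),(311.7,249.8)]: print(onz("scene",uv,.026))
E
```

```text
[[0.60389749 0.01200296 0.026     ]]
[[0.60561383 0.0107862  0.026     ]]
[[0.60525849 0.01404664 0.026     ]]
```

View pics/c13.png

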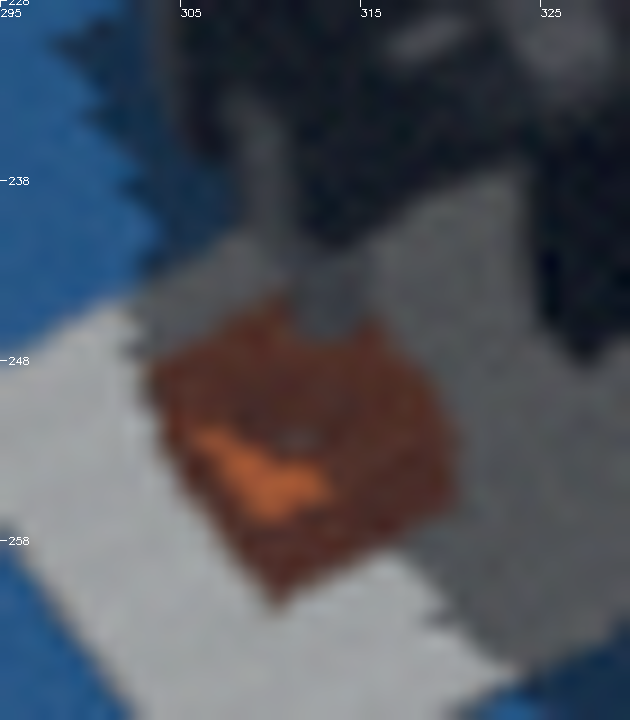

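View pics/c14.png

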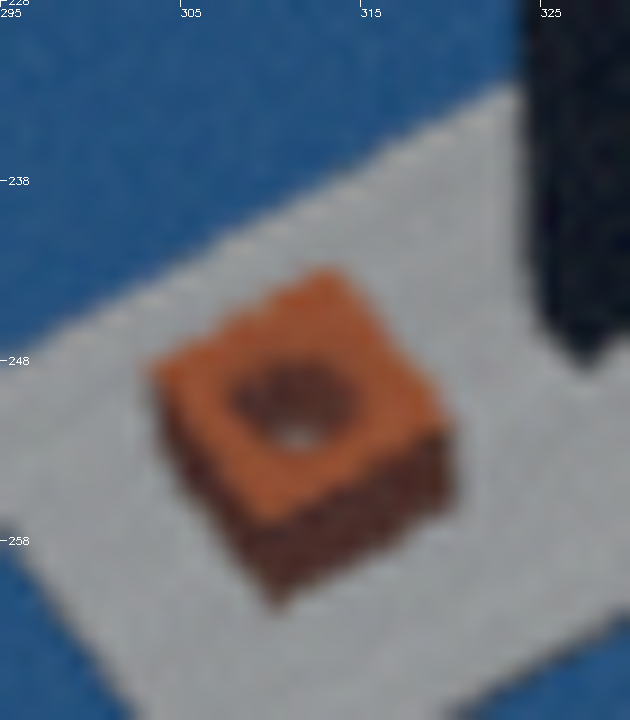

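Request:
arm_command([
  {"dp": [0.003,0.0018,-0.0028],"turn": [0,0,0],"grip": -1},
  {"dp": [0.004,0,0],"turn": [0,0,0],"grip": -1},
  {"dp": [0.003,0,0],"turn": [0,0,0],"grip": -1},
  {"dp": [0,0,0],"turn": [0,0,0],"grip": -1},
])

```text
clock: 9.6
position: [0.6062, 0.01, 0.2421]
ee_rot: [0.009, -0.707, 0.009, 0.707]
contact_force: [-0.7, 0.1, -0.9]
width: 0.0089
```

```bash
python3 - <<'E'
from h import *
plan((0.604,0.012,0.060),-91.5)
s,p,R=pose(); g=p+G*R[:,0]
for n in ("scene",):
    cv2.imwrite(f"pics/{n}6.png",manip.get_image(n)[:,:,::-1])
    print(proj(n,[g,g+.053*R[:,0],g+(g[2]-.026)*R[:,0]]))
crop("pics/scene6.png",290,228,40,40,16,"pics/c15.png")
E
```

```text
t 9.6 grasp now [0.606  0.01   0.0871] yaw y -91.44 tilt [-1.1e-03  2.0e-04 -1.0e+00] F [-0.7  0.1 -0.9] w 0.0089
tool z az 178.56 q [-0.1   0.45  1.67  0.    1.03  1.5 ]
world d mm [ -2.2   2.  -27.1] tool d mm [27.1 -2.   2.2] turn [0.06 0.07 0.01]
[[309.00959551 232.58437068]
 [310.18688151 246.56945687]
 [310.35923348 248.6168414 ]]
```

View pics/c15.png

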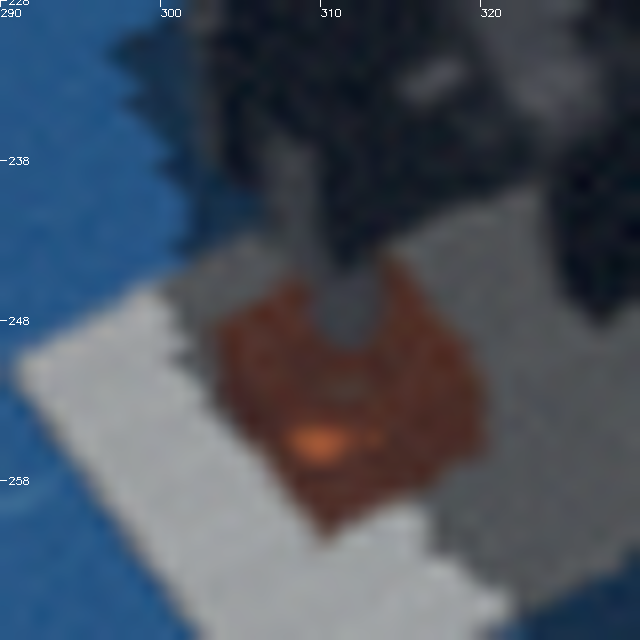

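Request:
arm_command([
  {"dp": [0.003,0,0],"turn": [0,0,0],"grip": -1},
  {"dp": [0.004,0,0],"turn": [0,0,0],"grip": -1},
  {"dp": [0.004,0,0],"turn": [0,0,0],"grip": -1},
  {"dp": [0.003,0,0],"turn": [0,0,0],"grip": -1},
])

```text
clock: 10.05
position: [0.6063, 0.01, 0.2282]
ee_rot: [0.009, -0.707, 0.009, 0.707]
contact_force: [-0.1, -0.1, 0.3]
width: 0.0087
```

```bash
python3 - <<'E'
from h import *
plan((0.606,0.010,0.060),-91.5)
s,p,R=pose(); g=p+G*R[:,0]
for n in ("scene",):
    cv2.imwrite(f"pics/{n}7.png",manip.get_image(n)[:,:,::-1])
crop("pics/scene7.png",290,228,40,40,14,"pics/c16.png")
E
```

```text
t 10.05 grasp now [0.6062 0.01   0.0732] yaw y -91.43 tilt [-5.e-04  1.e-04 -1.e+00] F [-0.1 -0.1  0.3] w 0.0087
tool z az 178.57 q [-0.1   0.47  1.68  0.    0.99  1.5 ]
world d mm [ -0.3  -0.  -13.2] tool d mm [13.2  0.   0.3] turn [0.07 0.03 0.01]
```

View pics/c16.png

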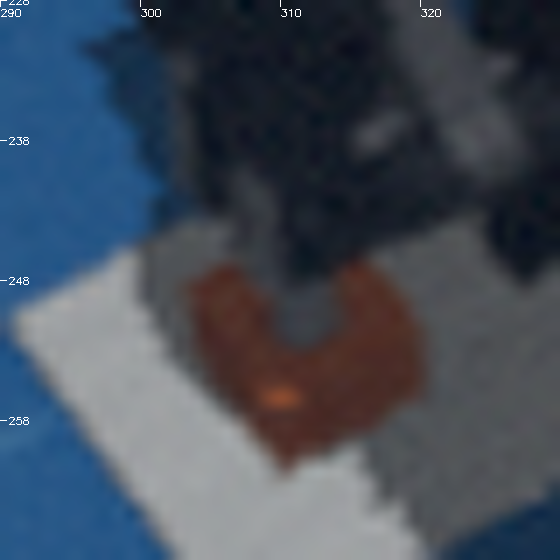

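Request:
arm_command([
  {"dp": [0.003,0,0],"turn": [0,0,0],"grip": -1},
  {"dp": [0.003,0,0],"turn": [0,0,0],"grip": -1},
  {"dp": [0.003,0,0],"turn": [0,0,0],"grip": -1},
  {"dp": [0.002,0,0],"turn": [0,0,0],"grip": -1},
])

```text
clock: 10.5
position: [0.6064, 0.01, 0.2174]
ee_rot: [0.009, -0.707, 0.009, 0.707]
contact_force: [0.2, -0.1, 0.1]
width: 0.0092
```

Request:
arm_command([
  {"dp": [0.001,0,0],"turn": [0,0,0],"grip": -1},
  {"dp": [0.001,0,0],"turn": [0,0,0],"grip": -1},
  {"dp": [0,0,0],"turn": [0,0,0],"grip": -1},
])

```text
clock: 10.8
position: [0.6064, 0.01, 0.2156]
ee_rot: [0.009, -0.707, 0.009, 0.707]
contact_force: [0.3, -0.1, -0.2]
width: 0.0089
```

```bash
python3 - <<'E'
from h import *
plan((0.606,0.010,0.060),-91.5)
E
```

```text
t 10.8 grasp now [0.6064 0.01   0.0606] yaw y -91.43 tilt [-1.e-04  1.e-04 -1.e+00] F [ 0.3 -0.1 -0.2] w 0.0089
tool z az 178.57 q [-0.1   0.48  1.7   0.    0.97  1.5 ]
world d mm [-0.4  0.  -0.6] tool d mm [ 0.6 -0.   0.4] turn [0.07 0.01 0.01]
```

Foot should be just about home; go down in 1 mm steps till contact shows.

Request:
arm_command([
  {"dp": [0.001,0,0],"turn": [0,0,0],"grip": -1},
  {"dp": [0.001,0,0],"turn": [0,0,0],"grip": -1},
  {"dp": [0,0,0],"turn": [0,0,0],"grip": -1},
])

```text
clock: 11.1
position: [0.6066, 0.01, 0.2147]
ee_rot: [-0.009, 0.707, -0.009, -0.707]
contact_force: [-1.1, 0.5, 4.7]
width: 0.0088
```

Request:
arm_command([
  {"dp": [0.001,0,0],"turn": [0,0,0],"grip": -1},
  {"dp": [0,0,0],"turn": [0,0,0],"grip": -1},
])

```text
clock: 11.3
position: [0.6067, 0.01, 0.2146]
ee_rot: [-0.009, 0.708, -0.009, -0.706]
contact_force: [-1.6, -0.5, 9.8]
width: 0.0091
```

Request:
arm_command([
  {"dp": [-0.002,0,0],"turn": [0,0,0],"grip": -1},
  {"dp": [0,0,0],"turn": [0,0,0],"grip": -0.7},
  {"dp": [0,0,0],"turn": [0,0,0],"grip": -0.5},
  {"dp": [0,0,0],"turn": [0,0,0],"grip": -0.2},
  {"dp": [0,0,0],"turn": [0,0,0],"grip": -0.1},
  {"dp": [-0.004,0,0],"turn": [0,0,0],"grip": 0},
  {"dp": [-0.008,0,0],"turn": [0,0,0],"grip": 0},
  {"dp": [-0.012,0,0],"turn": [0,0,0],"grip": 0},
])

```text
clock: 12.1
position: [0.6063, 0.01, 0.239]
ee_rot: [0.009, -0.707, 0.009, 0.707]
contact_force: [-0.6, -0.9, -0.7]
width: 0.0424
```

```bash
python3 - <<'E'
from h import *
plan((0.606,0.010,0.060),-91.5)
for n in ("scene","top"): cv2.imwrite(f"pics/{n}8.png",manip.get_image(n)[:,:,::-1])
crop("pics/scene8.png",280,200,100,80,8,"pics/c17.png")
E
```

```text
t 12.1 grasp now [0.6061 0.01   0.084 ] yaw y -91.43 tilt [-1.1e-03  2.0e-04 -1.0e+00] F [-0.6 -0.9 -0.7] w 0.0424
tool z az 178.57 q [-0.1   0.45  1.67  0.    1.02  1.5 ]
world d mm [ -0.3   0.  -24. ] tool d mm [24.  -0.   0.3] turn [0.07 0.06 0.01]
```

View pics/c17.png

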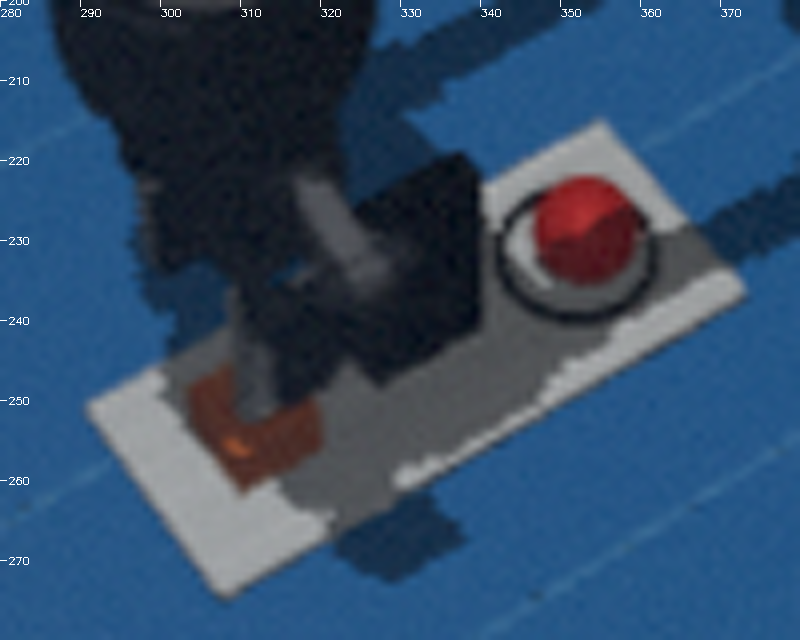

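Request:
arm_command([
  {"dp": [-0.015,0,0],"turn": [0,0,0],"grip": 0},
  {"dp": [-0.02,0,0],"turn": [0,0,0],"grip": 0},
  {"dp": [-0.015,0,0],"turn": [0,0,0],"grip": 0},
  {"dp": [0,0,0.012],"turn": [0,0,0],"grip": 0},
  {"dp": [0,-0.001,0.02],"turn": [0,0,0],"grip": 0},
  {"dp": [0,-0.001,0.02],"turn": [0,0,0],"grip": 0},
  {"dp": [0,0,0],"turn": [0,0,0],"grip": 0},
])

```text
clock: 12.9
position: [0.5509, 0.0137, 0.2878]
ee_rot: [0.009, -0.705, 0.009, 0.709]
contact_force: [0.6, 0.4, -0.4]
width: 0.0427
```

```bash
python3 - <<'E'
from h import *
plan((0.554,0.012,0.064),-91.5)
for n in ("scene","top"): cv2.imwrite(f"pics/{n}9.png",manip.get_image(n)[:,:,::-1])
s,p,R=pose(); g=p+G*R[:,0]
print(proj("scene",[g,(.606,.010,.076),(.606,.010,.026)]))
crop("pics/scene9.png",280,190,100,90,8,"pics/c18.png")
E
```

```text
t 12.9 grasp now [0.5501 0.0138 0.1328] yaw y -91.42 tilt [-5.2e-03  6.0e-04 -1.0e+00] F [ 0.6  0.4 -0.4] w 0.0427
tool z az 178.58 q [-0.1   0.33  1.73  0.    1.08  1.49]
world d mm [  3.1  -1.7 -68.8] tool d mm [68.8  1.7 -3.5] turn [0.08 0.3  0.03]
[[330.87583488 207.9602323 ]
 [309.27123411 235.61733813]
 [310.34027312 248.62995593]]
```

View pics/c18.png

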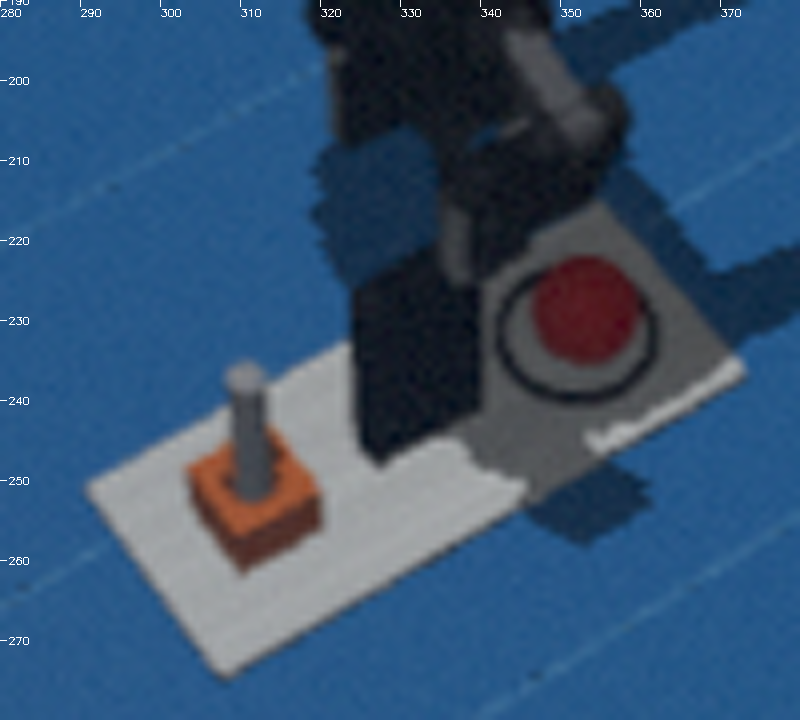

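Request:
arm_command([
  {"dp": [0.004,0.0012,-0.002],"turn": [0,0,0],"grip": 0},
  {"dp": [0.01,0,0],"turn": [0,0,0],"grip": 0},
  {"dp": [0.012,0,0],"turn": [0,0,0],"grip": 0},
  {"dp": [0.012,0,0],"turn": [0,0,0],"grip": 0},
  {"dp": [0.012,0,0],"turn": [0,0,0],"grip": 0},
  {"dp": [0.01,0,0],"turn": [0,0,0],"grip": -0.2},
  {"dp": [0.006,0,0],"turn": [0,0,0],"grip": -0.3},
  {"dp": [0,0,0],"turn": [0,0,0],"grip": -0.3},
])

```text
clock: 13.8
position: [0.5562, 0.0121, 0.2215]
ee_rot: [0.009, -0.706, 0.009, 0.708]
contact_force: [0.2, 0.8, 0.5]
width: 0.0296
```

```bash
python3 - <<'E'
from h import *
plan((0.554,0.012,0.064),-91.5)
for n in ("scene",): cv2.imwrite(f"pics/{n}10.png",manip.get_image(n)[:,:,::-1])
crop("pics/scene10.png",280,190,100,90,8,"pics/c19.png")
E
```

```text
t 13.8 grasp now [0.5558 0.0121 0.0665] yaw y -91.43 tilt [-2.1e-03  3.0e-04 -1.0e+00] F [0.2 0.8 0.5] w 0.0296
tool z az 178.57 q [-0.1   0.41  1.8   0.    0.93  1.49]
world d mm [-2.2 -0.1 -2.5] tool d mm [2.5 0.1 2.2] turn [0.07 0.12 0.01]
```

View pics/c19.png

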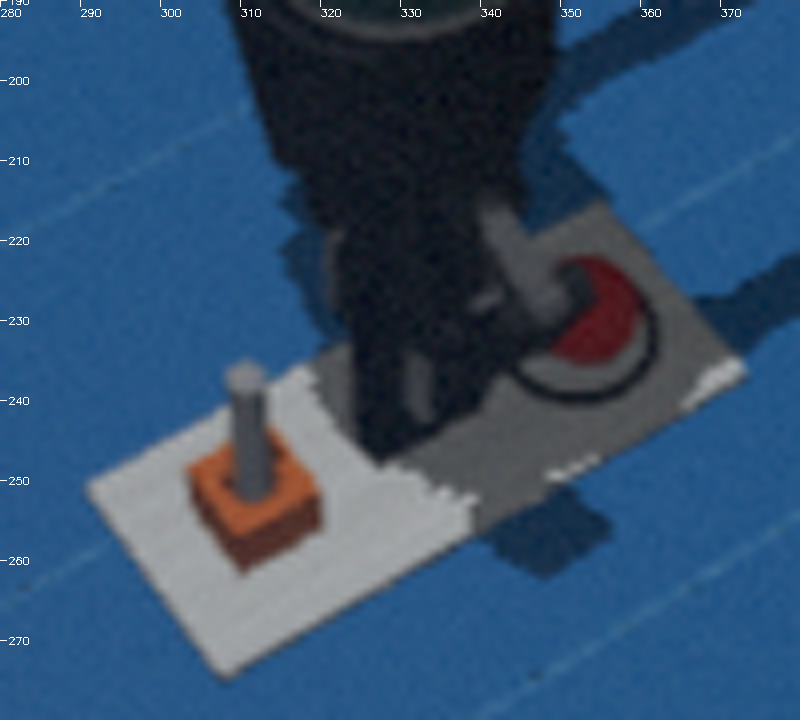

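Request:
arm_command([
  {"dp": [0.0025,0,0.002],"turn": [0,0,0],"grip": -0.3},
  {"dp": [0,0,0],"turn": [0,0,0],"grip": -0.45},
  {"dp": [0,0,0],"turn": [0,0,0],"grip": -0.6},
  {"dp": [0,0,0],"turn": [0,0,0],"grip": -0.75},
  {"dp": [0,0,0],"turn": [0,0,0],"grip": -1},
  {"dp": [0,0,0],"turn": [0,0,0],"grip": -1},
  {"dp": [0,0,0],"turn": [0,0,0],"grip": -1},
], grip_force=70)

```text
clock: 14.55
position: [0.5546, 0.0119, 0.2205]
ee_rot: [-0.009, 0.707, -0.009, -0.707]
contact_force: [-1.1, -1.0, 3.8]
width: 0.0112
```

```bash
python3 - <<'E'
from h import *
plan((0.554,0.012,0.064),-91.5)
E
```

```text
t 14.55 grasp now [0.5547 0.0119 0.0655] yaw y -91.43 tilt [ 6.e-04 -3.e-04 -1.e+00] F [-1.1 -1.   3.8] w 0.0112
tool z az 178.57 q [-0.1   0.41  1.81 -0.    0.92  1.49]
world d mm [-0.6  0.1 -1.5] tool d mm [ 1.5 -0.1  0.6] turn [ 0.07 -0.03 -0.02]
```

Request:
arm_command([
  {"dp": [-0.002,0,0],"turn": [0,0,0],"grip": -1},
  {"dp": [-0.004,0,0],"turn": [0,0,0],"grip": -1},
  {"dp": [-0.007,0,0],"turn": [0,0,0],"grip": -1},
  {"dp": [-0.01,0,0],"turn": [0,0,0],"grip": -1},
  {"dp": [-0.007,0,0],"turn": [0,0,0],"grip": -1},
  {"dp": [-0.004,0,0],"turn": [0,0,0],"grip": -1},
  {"dp": [-0.002,0,0],"turn": [0,0,0],"grip": -1},
  {"dp": [0,0,0],"turn": [0,0,0],"grip": -1},
])

```text
clock: 15.35
position: [0.5545, 0.0121, 0.2565]
ee_rot: [-0.009, 0.707, -0.009, -0.707]
contact_force: [0.0, -0.7, -1.7]
width: 0.0113
```

```bash
python3 - <<'E'
from h import *
plan((0.581,0.212,0.164),60)
for n in ("scene",): cv2.imwrite(f"pics/{n}11.png",manip.get_image(n)[:,:,::-1])
crop("pics/scene11.png",275,170,110,105,7,"pics/c20.png")
E
```

```text
t 15.35 grasp now [0.5546 0.0121 0.1015] yaw y -91.43 tilt [ 6.e-04  0.e+00 -1.e+00] F [ 0.  -0.7 -1.7] w 0.0113
tool z az 178.57 q [-0.1   0.37  1.77  0.    1.    1.49]
world d mm [ 26.5 199.9  62.5] tool d mm [ -62.4 -200.5  -21.5] turn [-1.5143e+02 -1.0000e-02 -4.0000e-02]
```

View pics/c20.png

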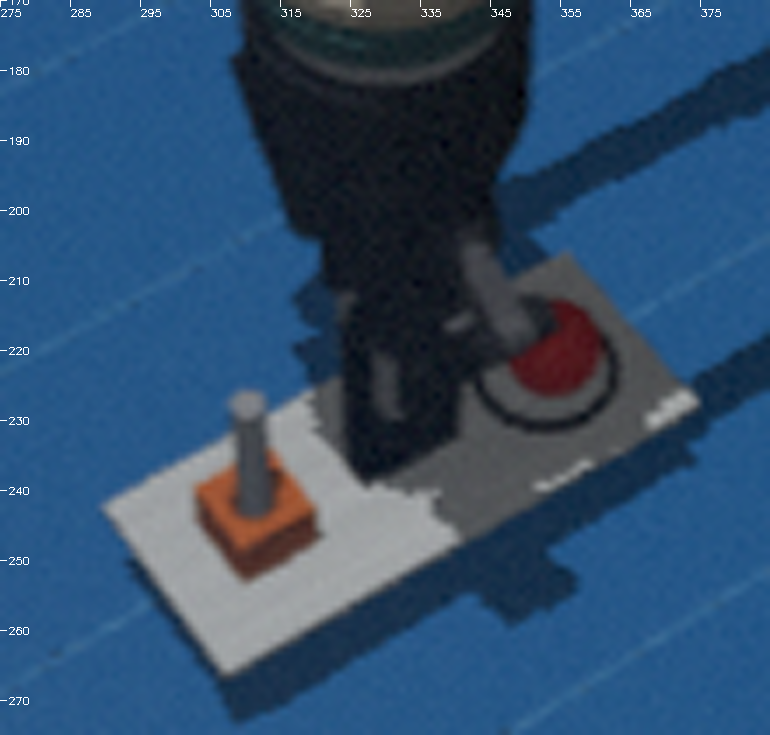

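Request:
arm_command([
  {"dp": [-0.003,0,0],"turn": [0,0,0],"grip": -1},
  {"dp": [-0.006,0,0],"turn": [0,0,0],"grip": -1},
  {"dp": [-0.009,0,0],"turn": [0,0,0],"grip": -1},
  {"dp": [-0.012,0,0],"turn": [0,0,0],"grip": -1},
  {"dp": [-0.012,0,0],"turn": [0,0,0],"grip": -1},
  {"dp": [-0.01,0,0],"turn": [0,0,0],"grip": -1},
  {"dp": [-0.007,0,0],"turn": [0,0,0],"grip": -1},
  {"dp": [-0.004,0,0],"turn": [0,0,0],"grip": -1},
])

```text
clock: 16.2
position: [0.5546, 0.0121, 0.3203]
ee_rot: [-0.009, 0.708, -0.009, -0.707]
contact_force: [0.7, 0.3, -2.3]
width: 0.0113
```

Request:
arm_command([
  {"dp": [0,-0.004,-0.0004],"turn": [0,0,0],"grip": -1},
  {"dp": [0,-0.009,-0.001],"turn": [0,0,0],"grip": -1},
  {"dp": [0,-0.014,-0.0015],"turn": [0,0,0],"grip": -1},
  {"dp": [0,-0.018,-0.0019],"turn": [0,0,0],"grip": -1},
  {"dp": [0,-0.02,-0.0021],"turn": [0,0,0],"grip": -1},
  {"dp": [0,-0.02,-0.0021],"turn": [0,0,0],"grip": -1},
  {"dp": [0,-0.02,-0.0021],"turn": [0,0,0],"grip": -1},
  {"dp": [0,-0.02,-0.0021],"turn": [0,0,0],"grip": -1},
])

```text
clock: 17.0
position: [0.5706, 0.1388, 0.3185]
ee_rot: [0.009, -0.707, 0.008, 0.707]
contact_force: [0.8, -0.6, -3.0]
width: 0.0112
```

Request:
arm_command([
  {"dp": [0,-0.02,-0.0021],"turn": [0,0,0],"grip": -1},
  {"dp": [0,-0.018,-0.0019],"turn": [0,0,0],"grip": -1},
  {"dp": [0,-0.015,-0.0016],"turn": [0,0,0],"grip": -1},
  {"dp": [0,-0.011,-0.0012],"turn": [0,0,0],"grip": -1},
  {"dp": [0,-0.007,-0.0008],"turn": [0,0,0],"grip": -1},
  {"dp": [0,-0.004,-0.0004],"turn": [0,0,0],"grip": -1},
  {"dp": [0,0,0],"turn": [-1,0,0],"grip": -1},
  {"dp": [0,0,0],"turn": [-2.5,0,0],"grip": -1},
])

```text
clock: 17.8
position: [0.5807, 0.211, 0.3192]
ee_rot: [-0.014, -0.707, -0.013, 0.707]
contact_force: [0.3, -0.2, -3.1]
width: 0.0109
```

Request:
arm_command([
  {"dp": [0,0,0],"turn": [-4,0,0],"grip": -1},
  {"dp": [0,0,0],"turn": [-5,0,0],"grip": -1},
  {"dp": [0,0,0],"turn": [-6,0,0],"grip": -1},
  {"dp": [0,0,0],"turn": [-6,0,0],"grip": -1},
  {"dp": [0,0,0],"turn": [-6,0,0],"grip": -1},
  {"dp": [0,0,0],"turn": [-6,0,0],"grip": -1},
  {"dp": [0,0,0],"turn": [-5,0,0],"grip": -1},
  {"dp": [0,0,0],"turn": [-4,0,0],"grip": -1},
])

```text
clock: 18.6
position: [0.5807, 0.2105, 0.3193]
ee_rot: [-0.266, -0.655, -0.266, 0.655]
contact_force: [-0.0, 1.1, -3.5]
width: 0.0106
```

```bash
python3 - <<'E'
from h import *
plan((0.581,0.212,0.1645),60)
for n in ("scene",): cv2.imwrite(f"pics/{n}12.png",manip.get_image(n)[:,:,::-1])
E
```

```text
t 18.6 grasp now [0.5807 0.2105 0.1643] yaw y -45.77 tilt [-1.e-04 -4.e-04 -1.e+00] F [-0.   1.1 -3.5] w 0.0106
tool z az -135.77 q [ 0.24  0.4   1.54 -0.    1.2   1.03]
world d mm [0.3 1.5 0.2] tool d mm [-0.2 -0.8 -1.3] turn [-1.0577e+02  3.0000e-02  1.0000e-02]
```

View pics/scene12.png

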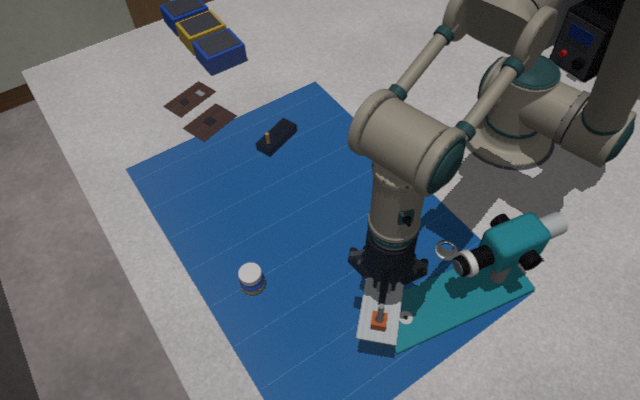

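Request:
arm_command([
  {"dp": [0,0,0],"turn": [-4,0,0],"grip": -1},
  {"dp": [0,0,0],"turn": [-5,0,0],"grip": -1},
  {"dp": [0,0,0],"turn": [-6,0,0],"grip": -1},
  {"dp": [0,0,0],"turn": [-6,0,0],"grip": -1},
  {"dp": [0,0,0],"turn": [-6,0,0],"grip": -1},
  {"dp": [0,0,0],"turn": [-6,0,0],"grip": -1},
  {"dp": [0,0,0],"turn": [-6,0,0],"grip": -1},
  {"dp": [0,0,0],"turn": [-6,0,0],"grip": -1},
])

```text
clock: 19.45
position: [0.5807, 0.2107, 0.3193]
ee_rot: [-0.497, -0.503, -0.497, 0.503]
contact_force: [0.1, 0.2, -2.4]
width: 0.0113
```

Request:
arm_command([
  {"dp": [0,0,0],"turn": [-6,0,0],"grip": -1},
  {"dp": [0,0,0],"turn": [-6,0,0],"grip": -1},
  {"dp": [0,0,0],"turn": [-6,0,0],"grip": -1},
  {"dp": [0,0,0],"turn": [-6,0,0],"grip": -1},
  {"dp": [0,0,0],"turn": [-6,0,0],"grip": -1},
  {"dp": [0,0,0],"turn": [-6,0,0],"grip": -1},
  {"dp": [0,0,0],"turn": [-5,0,0],"grip": -1},
  {"dp": [0,0,0],"turn": [-4.5,0,0],"grip": -1},
])

```text
clock: 20.25
position: [0.5807, 0.2107, 0.3193]
ee_rot: [0.653, 0.272, 0.652, -0.273]
contact_force: [-0.1, -0.8, -3.1]
width: 0.0111
```

Request:
arm_command([
  {"dp": [0,0,0],"turn": [-4,0,0],"grip": -1},
  {"dp": [0,0,0],"turn": [-3,0,0],"grip": -1},
  {"dp": [0,0,0],"turn": [-2,0,0],"grip": -1},
  {"dp": [0,0,0],"turn": [-1,0,0],"grip": -1},
  {"dp": [0,0,0],"turn": [0,0,0],"grip": -1},
  {"dp": [0,0,0],"turn": [0,0,0],"grip": -1},
])

```text
clock: 20.85
position: [0.5807, 0.2112, 0.3193]
ee_rot: [0.673, 0.216, 0.673, -0.216]
contact_force: [-0.7, 0.6, -2.5]
width: 0.0112
```

```bash
python3 - <<'E'
from h import *
plan((0.581,0.212,0.1645),60)
for n in ("scene","top"): cv2.imwrite(f"pics/{n}13.png",manip.get_image(n)[:,:,::-1])
crop("pics/scene13.png",340,215,130,120,6,"pics/c21.png")
crop("pics/top13.png",170,150,110,120,5,"pics/c22.png")
F=np.array([0.5357,.2379,.14]); print(proj("scene",[F,F-[0,0,.128]]),proj("top",[F,F-[0,0,.128]]))
E
```

```text
t 20.85 grasp now [0.5807 0.2112 0.1643] yaw y 54.51 tilt [ 0. -0. -1.] F [-0.7  0.6 -2.5] w 0.0112
tool z az -35.49 q [ 0.24  0.4   1.54 -0.    1.2  -0.72]
world d mm [0.3 0.8 0.2] tool d mm [-0.2  0.8 -0.2] turn [-5.49  0.    0.  ]
[[413.01085135 285.29356824]
 [405.39169364 316.19387454]] [[213.32229469 199.18384026]
 [225.91618984 206.32223653]]
```

View pics/c21.png

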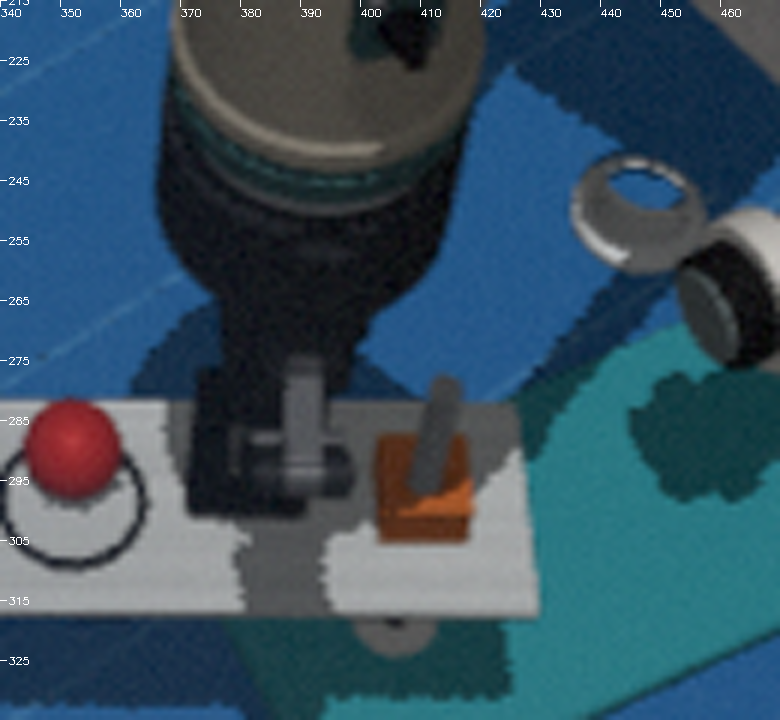

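View pics/c22.png

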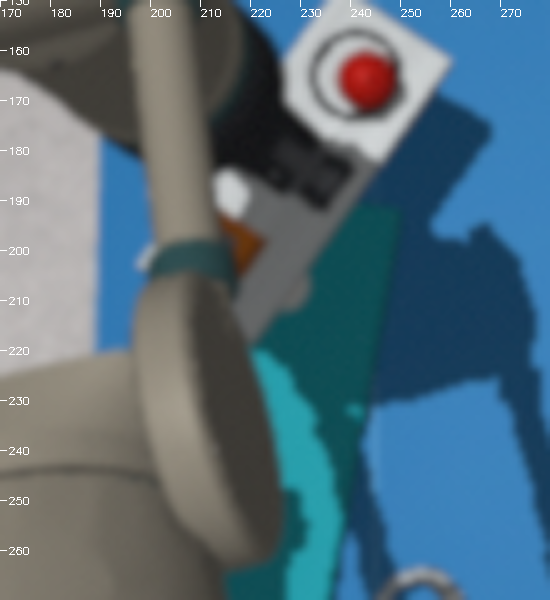

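```bash
python3 - <<'E'
from h import *
crop("pics/scene13.png",395,270,40,50,14,"pics/c23.png")
S=np.array([0.5384,.2414,.14])
print(proj("scene",[S+[0,0,.035],S-[0,0,.015],S,S-[0,0,.035]]))
J=np.c_[(proj("scene",S+[.001,0,0])-proj("scene",S))[0],(proj("scene",S+[0,.001,0])-proj("scene",S))[0],(proj("scene",S+[0,0,.001])-proj("scene",S))[0]]
print(J)
print(proj("scene",[(0.5807,.2112,.18)]))
E
```

```text
[[415.54115265 277.90187142]
 [412.15001804 291.52903535]
 [413.13569317 287.56813196]
 [410.87545595 296.65082159]]
[[-0.43927773  0.37472951  0.06664751]
 [ 0.29825746  0.422044   -0.26782083]]
[[384.94193795 276.35096718]]
```

View pics/c23.png

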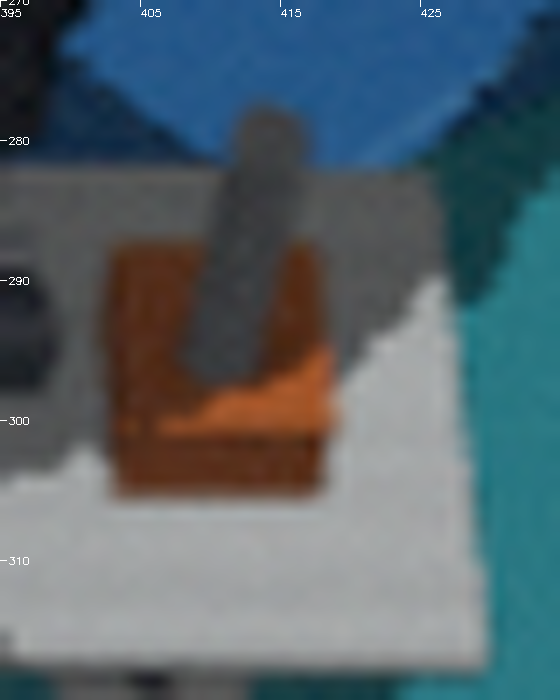

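```bash
python3 - <<'E'
from h import *
crop("pics/scene13.png",320,270,120,60,6,"pics/c24.png")
crop("pics/top13.png",205,150,60,75,8,"pics/c25.png")
E
```

```text
(no output)
```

View pics/c24.png

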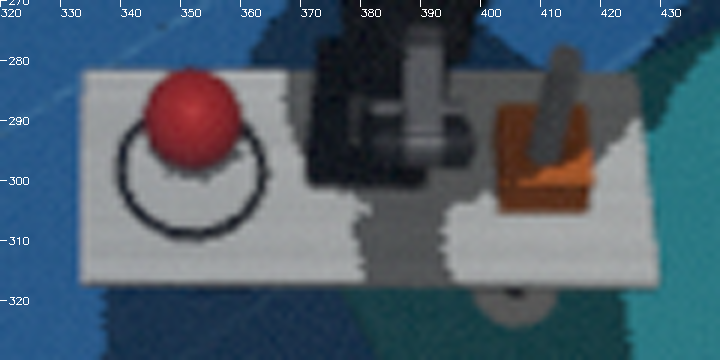

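View pics/c25.png

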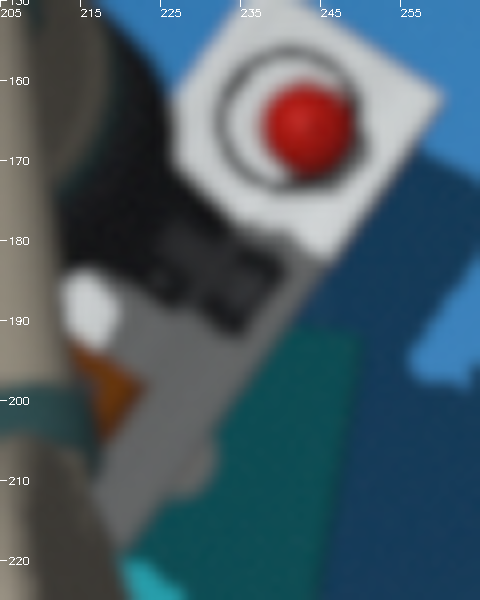

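```bash
cat > fit.py <<'E'
from h import *
# local tray coords (from centre, z above underside)
L=dict(pp=(.085,.035,.006),pm=(.085,-.035,.006),mp=(-.085,.035,.006),mm=(-.085,-.035,.006),ring=(-.052,0,.008),
 bpp=(.065,.013,.026),bpm=(.065,-.013,.026),bmp=(.039,.013,.026),bmm=(.039,-.013,.026),mouth=(.052,0,.026),top=(.052,0,.076))
spot=dict(scene=(405.3,317.5),top=(226.7,207.0))
def W(v,l,zu):
    c,s=np.cos(v[2]),np.sin(v[2]); l=np.array(l)
    return np.array([v[0]+c*l[0]-s*l[1],v[1]+s*l[0]+c*l[1],zu+l[2]])
def bias(n,F): return np.array(spot[n])-proj(n,[F[0],F[1],.012])[0]
def fit(n,obs,v0,zu,F,show=False):
    b=bias(n,F)
    f=lambda v: np.concatenate([proj(n,W(v,L[k],zu))[0]+b-np.array(o) for k,o in obs.items()])
    if show:
        for k in L: print(k,np.round(proj(n,W(v0,L[k],zu))[0]+b,1))
    r=least_squares(f,v0,x_scale=[.01,.01,.05],loss="soft_l1"); v=r.x
    sh=W(v,(.052,0,.041),zu)
    print(n,"tray",np.round(v[:2],4),"yaw",round(np.degrees(v[2]),2),"shaft mid",np.round(sh,4),"err to focus mm",np.round((sh[:2]-F)*1e3,1),"res",np.round(r.fun,1).tolist())
    return v
E
python3 - <<'E'
from fit import *
F=np.array([.5357,.2379]); v0=[.5807,.2112,np.radians(144.5)]
obs_s=dict(mp=(333.8,282),mm=(333.3,317.0),pm=(427.8,317.0),pp=(424.2,282.3),ring=(351.2,298.5),bmp=(402.5,287.3),bpp=(416.7,287.3),bpm=(418.3,301),bmm=(402.5,301))
obs_t=dict()
for zu in (.0985,.1):
  fit("scene",obs_s,v0,zu,F,show=zu==.0985)
fit("top",dict(ring=(240.4,164.5)),v0,.0985,F,show=True)
E
```

```text
pp [427.2 280.8]
pm [431.3 316.3]
mp [334.7 280.5]
mm [334.5 315.8]
ring [352.9 297.3]
bpp [418.7 286.4]
bpm [420.1 299.7]
bmp [404.1 286.3]
bmm [405.2 299.6]
mouth [412. 293.]
top [415.4 279.3]
scene tray [0.5851 0.2109] yaw 144.63 shaft mid [0.5427 0.241  0.1395] err to focus mm [7.  3.1] res [-1.1, -0.3, -0.8, 0.2, 1.5, 0.4, 1.0, -0.5, -0.3, 0.0, -0.4, 0.1, 0.0, 0.2, -0.2, -0.2, 0.7, -0.2]
scene tray [0.5856 0.2114] yaw 144.63 shaft mid [0.5432 0.2415 0.141 ] err to focus mm [7.5 3.6] res [-1.2, -0.4, -1.0, 0.2, 1.6, 0.5, 1.1, -0.5, -0.4, 0.0, -0.4, 0.1, 0.1, 0.1, -0.1, -0.2, 0.8, -0.2]
pp [220.1 220.1]
pm [197.  204.2]
mp [260.5 163.2]
mm [237.6 148. ]
ring [241.1 166.2]
bpp [215.5 207.2]
bpm [206.8 201.2]
bmp [221.9 198.3]
bmm [213.2 192.3]
mouth [214.4 199.8]
top [208.6 196.5]
top tray [0.5849 0.2127] yaw 144.77 shaft mid [0.5424 0.2427 0.1395] err to focus mm [6.7 4.8] res [0.0, -0.0]
```

Request:
arm_command([
  {"dp": [0,-0.0012,-0.0007],"turn": [0,0,0],"grip": -1},
  {"dp": [0,-0.0022,-0.0012],"turn": [0,0,0],"grip": -1},
  {"dp": [0,-0.0022,-0.0012],"turn": [0,0,0],"grip": -1},
  {"dp": [0,-0.0012,-0.0007],"turn": [0,0,0],"grip": -1},
  {"dp": [0,0,0],"turn": [0,0,0],"grip": -1},
  {"dp": [0,0,0],"turn": [0,0,0],"grip": -1},
  {"dp": [0,0,0],"turn": [0,0,0],"grip": -1},
  {"dp": [0,0,0],"turn": [0,0,0],"grip": -1},
])

```text
clock: 21.75
position: [0.5737, 0.2082, 0.3192]
ee_rot: [0.674, 0.215, 0.674, -0.215]
contact_force: [0.2, 0.4, -2.9]
width: 0.0112
```

```bash
python3 - <<'E'
from h import *
plan((0.5737,0.2079,0.1645),54.5)
for n in ("scene","top"): cv2.imwrite(f"pics/{n}14.png",manip.get_image(n)[:,:,::-1])
print(np.round(np.array(manip.get_state()["qd"]),3))
crop("pics/scene14.png",325,265,115,65,6,"pics/c26.png")
crop("pics/scene14.png",395,265,40,60,10,"pics/c28.png")
crop("pics/top14.png",205,150,60,75,8,"pics/c27.png")
E
```

```text
t 21.75 grasp now [0.5738 0.2082 0.1642] yaw y 54.57 tilt [ 1.e-04  1.e-04 -1.e+00] F [ 0.2  0.4 -2.9] w 0.0112
tool z az -35.43 q [ 0.23  0.38  1.56  0.    1.2  -0.72]
world d mm [-0.  -0.3  0.3] tool d mm [-0.3 -0.2  0.1] turn [ 0.07  0.   -0.01]
[ 0.001 -0.001 -0.001 -0.    -0.001  0.017]
```

View pics/c26.png

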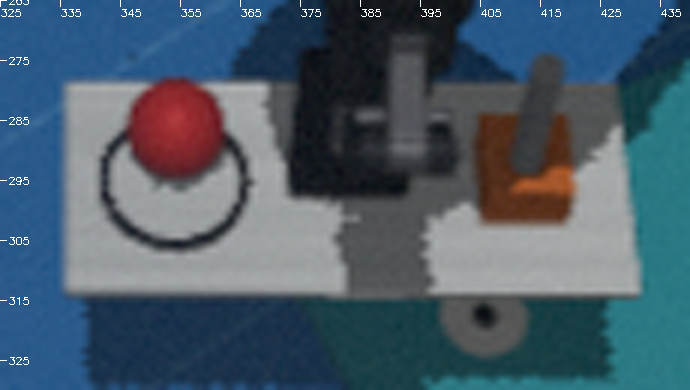

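View pics/c27.png

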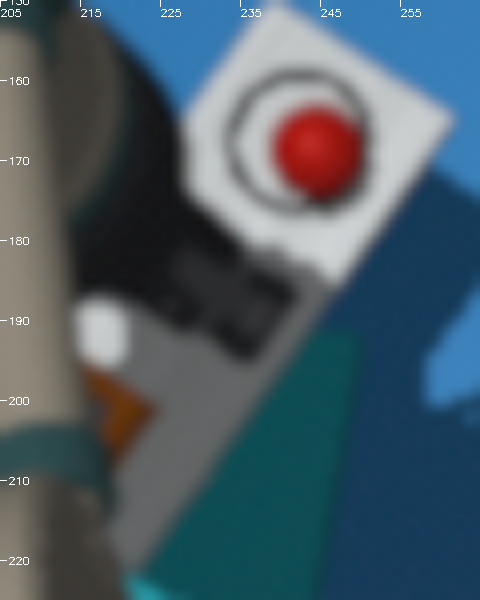

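View pics/c28.png

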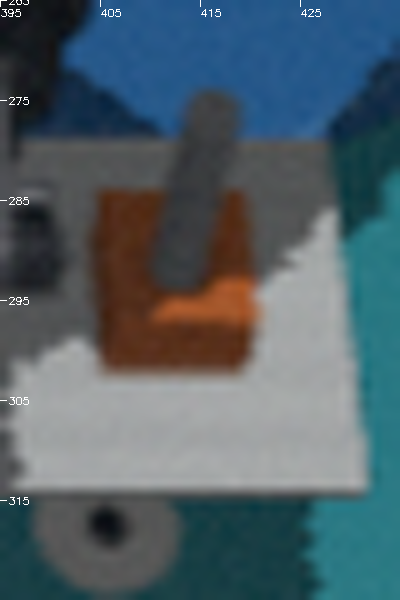

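```bash
python3 - <<'E'
from fit import *
spot["scene"]=(405.0,317.5)
F=np.array([.5357,.2379]); v0=[.578,.2079,np.radians(144.6)]
obs_s=dict(mp=(336,279),mm=(335.7,314),pm=(431,314),pp=(427.5,279),ring=(354,294.5),bmp=(403.8,284),bpp=(418.7,284),bpm=(420,297.3),bmm=(404.5,297.3))
v=fit("scene",obs_s,v0,.0988,F)
ob=dict(obs_s); [ob.pop(k) for k in("mp","mm","pm","pp","ring")]
fit("scene",ob,v0,.0988,F)
fit("top",dict(ring=(242.0,167.5),mp=(261,164.7),bmp=(223.7,201.2)),v0,.0988,F)
b=bias("scene",F)
print("pred shaft at focus: top,mid,mouth",proj("scene",[[*F,.175],[*F,.14],[*F,.125]])+b)
E
```

```text
scene tray [0.5773 0.2085] yaw 144.62 shaft mid [0.5349 0.2386 0.1398] err to focus mm [-0.8  0.7] res [-1.0, -0.5, -0.7, -0.3, 0.5, -0.1, -0.2, -0.4, -0.7, 0.7, 0.5, 0.1, 0.2, 0.1, 0.3, 0.1, 1.0, 0.1]
scene tray [0.5776 0.2074] yaw 144.0 shaft mid [0.5355 0.238  0.1398] err to focus mm [-0.2  0.1] res [0.1, -0.1, -0.2, 0.1, -0.3, 0.1, 0.4, -0.1]
top tray [0.5747 0.2079] yaw 146.38 shaft mid [0.5314 0.2367 0.1398] err to focus mm [-4.3 -1.2] res [-0.2, 0.6, 0.1, -0.2, 0.1, -0.4]
pred shaft at focus: top,mid,mouth [[415.01326622 276.89013142]
 [412.61915771 286.59969369]
 [411.63800223 290.57887436]]
```

```bash
python3 - <<'E'
from h import *
crop("pics/top0.png",215,195,25,25,16,"pics/c29.png")
crop("pics/top14.png",205,150,60,60,12,"pics/c30.png")
g=cv2.imread("pics/top0.png",0)[198:217,217:237].astype(float); w=np.clip(g-130,0,None); ys,xs=np.mgrid[198:217,217:237]
print((xs*w).sum()/w.sum(),(ys*w).sum()/w.sum())
E
```

```text
225.93320915380522 206.39941458222458
```

View pics/c29.png

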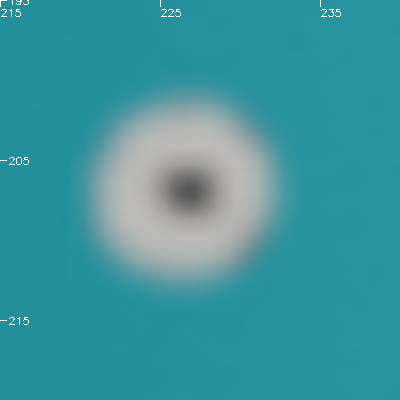

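View pics/c30.png

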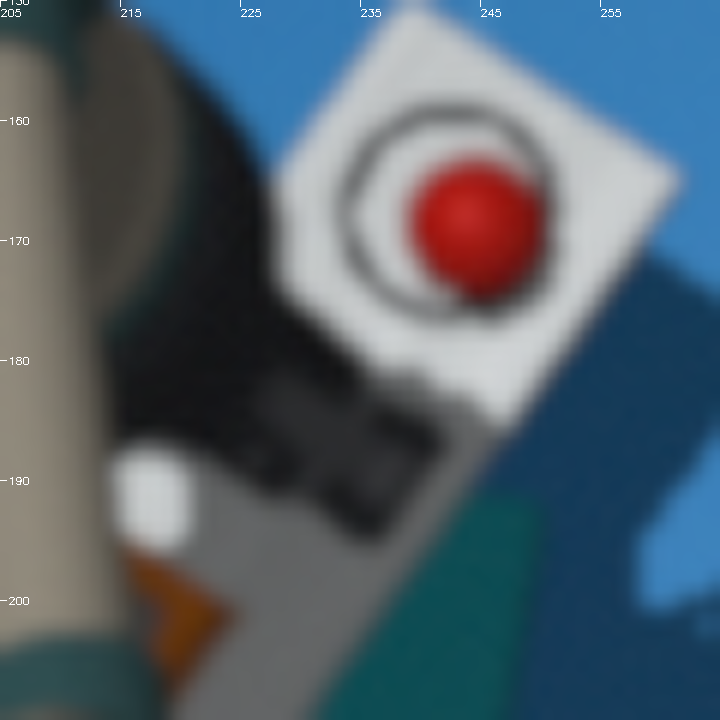

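```bash
python3 - <<'E'
from fit import *
spot["scene"]=(405.0,317.5); spot["top"]=(226.4,206.9)
F=np.array([.5357,.2379]); yaw=np.radians(144.5)
b=bias("top",F)
for k,o in dict(ring=(242.0,167.8),mp=(261.8,164.6),bmp=(224.5,201.2)).items():
    f=lambda v: proj("top",W([v[0],v[1],yaw],L[k],.0988))[0]+b-o
    v=least_squares(f,[.578,.208],x_scale=.01).x
    print(k,v,(W([*v,yaw],(.052,0,.041),.0988)[:2]-F)*1e3)
E
```

```text
ring [0.5762083  0.20814022] [-1.82571161  0.43677747]
mp [0.57665284 0.20712099] [-1.38116559 -0.5824586 ]
bmp [0.57311675 0.20412481] [-4.91725401 -3.57863574]
```

Request:
arm_command([
  {"dp": [-0.0001,0.0003,0.0004],"turn": [0,0,0],"grip": -1},
  {"dp": [-0.0002,0.0003,0.0004],"turn": [0,0,0],"grip": -1},
  {"dp": [0,0,0],"turn": [0,0,0],"grip": -1},
  {"dp": [0,0,0],"turn": [0,0,0],"grip": -1},
  {"dp": [0,0,0],"turn": [0,0,0],"grip": -1},
  {"dp": [0,0,0],"turn": [0,0,0],"grip": -1},
  {"dp": [0,0,0],"turn": [0,0,0],"grip": -1},
  {"dp": [0,0,0],"turn": [0,0,0],"grip": -1},
])

```text
clock: 22.65
position: [0.5746, 0.2082, 0.3195]
ee_rot: [0.674, 0.215, 0.674, -0.215]
contact_force: [0.5, -0.3, -2.7]
width: 0.0109
```

```bash
python3 - <<'E'
from h import *
plan((0.5747,0.2082,0.1645),54.5)
for n in ("scene",): cv2.imwrite(f"pics/{n}15.png",manip.get_image(n)[:,:,::-1])
print(np.round(np.array(manip.get_state()["qd"]),4))
a=cv2.imread("pics/scene14.png",0).astype(int); b=cv2.imread("pics/scene15.png",0).astype(int); print(abs(a-b)[280:310,335:366].mean())
E
```

```text
t 22.65 grasp now [0.5746 0.2082 0.1645] yaw y 54.57 tilt [ 0.e+00  1.e-04 -1.e+00] F [ 0.5 -0.3 -2.7] w 0.0109
tool z az -35.43 q [ 0.23  0.39  1.56  0.    1.2  -0.72]
world d mm [ 0.1  0.  -0. ] tool d mm [0.  0.1 0. ] turn [ 0.07 -0.   -0.01]
[ 0.0001  0.0002 -0.0001 -0.0007  0.0009 -0.0143]
7.112903225806452
```

View pics/scene15.png

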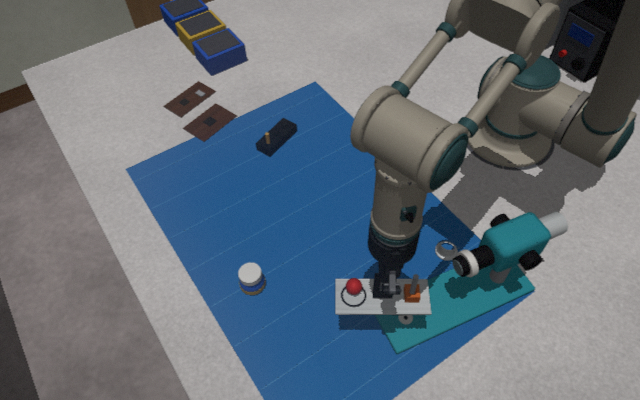

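Request:
arm_command([
  {"dp": [0,0,0],"turn": [0,0,0],"grip": -1},
  {"dp": [0,0,0],"turn": [0,0,0],"grip": -1},
  {"dp": [0,0,0],"turn": [0,0,0],"grip": -1},
  {"dp": [0,0,0],"turn": [0,0,0],"grip": -1},
  {"dp": [0,0,0],"turn": [0,0,0],"grip": -1},
  {"dp": [0,0,0],"turn": [0,0,0],"grip": -1},
  {"dp": [0,0,0],"turn": [0,0,0],"grip": -1},
  {"dp": [0,0,0],"turn": [0,0,0],"grip": -1},
])

```text
clock: 23.5
position: [0.5746, 0.2082, 0.3195]
ee_rot: [0.674, 0.215, 0.674, -0.215]
contact_force: [-1.3, 0.4, -2.7]
width: 0.0109
```

```bash
python3 - <<'E'
from h import *
plan((0.5747,0.2082,0.1645),54.5)
def ball(im):
    im=im.astype(int); m=(im[:,:,2]>100)&(im[:,:,1]<80)&(im[:,:,0]<90); m[:, :335]=0; m[:,370:]=0; m[:275]=0; m[305:]=0
    y,x=np.nonzero(m); return x.mean(),y.mean()
n="scene"; cv2.imwrite(f"pics/{n}16.png",manip.get_image(n)[:,:,::-1])
print(np.round(np.array(manip.get_state()["qd"]),4))
for i in (14,15,16): print(ball(cv2.imread(f"pics/scene{i}.png")))
crop("pics/scene16.png",325,260,120,70,6,"pics/c31.png")
E
```

```text
t 23.5 grasp now [0.5746 0.2082 0.1645] yaw y 54.57 tilt [ 0.e+00  1.e-04 -1.e+00] F [-1.3  0.4 -2.7] w 0.0109
tool z az -35.43 q [ 0.23  0.39  1.56  0.    1.2  -0.72]
world d mm [ 0.1  0.  -0. ] tool d mm [0.  0.1 0. ] turn [ 0.07 -0.   -0.  ]
[-0.0001 -0.0006 -0.0003 -0.0013  0.0019  0.016 ]
(np.float64(353.83815028901734), np.float64(285.26589595375725))
(np.float64(353.485549132948), np.float64(285.3005780346821))
(np.float64(353.485549132948), np.float64(285.3005780346821))
```

View pics/c31.png

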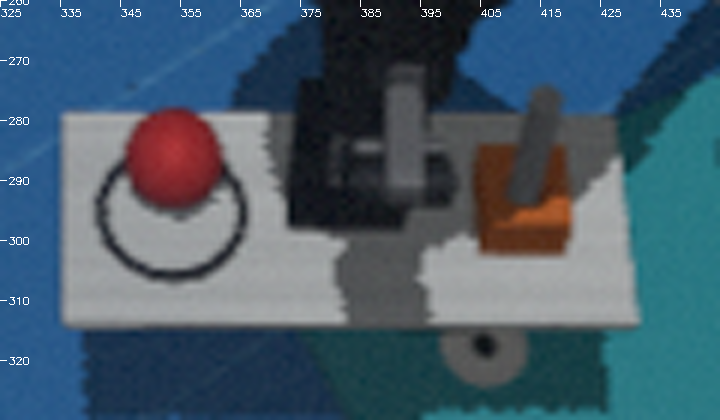

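```bash
python3 - <<'E'
from rig import manip
print(manip.sign_off())
E
```

```text
the job is handed in; nothing more can be done
None
```

The shaft stands fully home in the orange bore. The tray is held by its handle at the microscope, still and level, with the middle of the shaft at the focus point. I handed the job in at about 23.5 s of the 64 s allowed.

- **Shaft seating:** it touched bottom at the expected height with about 10 N of push. After I let go, its top showed at the height expected for a seated shaft. It may lean slightly within the bore's 1 mm clearance.
- **Shaft at the focus:** before the last move the scene camera put the shaft within about 1 mm, and the top camera's ring and corner readings put it about 1.5–2 mm short. I then shifted it 1 mm, and the shaft top landed within half a pixel of its predicted place in the scene picture. The tray's underside is about 99 mm above the bench by arm readings.
- **Final pose:** by the arm's readings the tilt is about 0.01° or less. The only force felt is the tray's own weight. The handle is about 47 mm farther from the lens than the shaft.
- **Ball:** it is inside its pocket and did not move between the last two pictures.
- **Bystanders:** the spacer, jar and spool look untouched in the last full picture.

**Disagreements:**
- The two cameras differed by about 5 mm in absolute position. I therefore aimed relative to the white spot in each picture, not by absolute coordinates.
- The fin is gripped about 4 mm off its middle along its length, and I allowed for that.
- One top-camera reading, a corner of the orange block, was about 6 mm off. I discarded it because it was most likely the block's base corner rather than its top corner.

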